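Seat the antenna tuner and drive its earthing pin home with the mallet

TASK

Seat the antenna tuner on the dowels of its sprung shock mount and let go. Then take the mallet and knock the tuner's stiff earthing pin down with a brisk blow, and as many more as it takes, until you feel it bed firmly on the earth stud hidden in the mount, never hitting harder than 45 N; stand the mallet back on its cork pad.

Things in the scene. Friction and masses are not known exactly. Their poses are not given: they have to be found in the camera images.
- tuner: Loose low grey box, 120 (x) x 60 (y) x 38 mm (z), up to 0.95 kg. Origin: centre of the underside, z up. Its steel pin stands out of the top near the +x end; two knobs on the -x end. Underside: two blind 12.2 mm holes, 14 mm deep, at x = -45 and +12 mm (y = 0) for the mount's dowels. Grip it across its 60 mm width.
- lock_pin: Captive earthing pin of the tuner at its x = +42 mm, y = 0: flat 18 mm round steel head on a 12 mm shaft, moving down. Origin: centre of the head's top, 64 to 66 mm above the tuner's underside at the start. Sprung and stiff: moves at about 9 to 11 N, stays where left. Its foot beds on a solid stud in the mount plate 8 to 20 mm below the pin's top position; where differs and is not told.
- mount_plate: Aluminium plate of the shock mount, 200 (x) x 110 (y) x 10 mm, sprung: sinks 1 mm per 12 N. Origin: centre of its top face, about 32 mm above the desk; z up. Two 10 mm steel dowels with tapered tips, 12 mm high, at x = -45 and +12 mm (y = 0); 14 mm hole for the pin's foot, stud inside, at x = +42 mm. The seated tuner has the same origin and x direction.
- mallet: Loose mallet, 0.3 kg: black rubber head, 50 mm diameter, 70 mm high, standing upright on a flat face, with a level wooden handle 20 mm wide, 24 mm high (axis 35 mm above the face, reaching 145 mm from the head's axis along -x). Origin: centre of the head's lower face; z up, handle along -x. Balances about 20 mm from the head's axis.
- mallet_pad: Cork disc fixed to the desk, 110 mm in diameter, 4 mm thick; origin: centre of its underside. The mallet starts standing on it.
- mug: Bystander, to be left alone: white mug, 80 mm across, 95 mm high. Origin: centre of its underside.
- pencil_cup: Bystander, to be left alone: yellow cup of pencils, 72 mm across, 160 mm high with the pencils. Origin: centre of its underside.
- desk_mic: Bystander, to be left alone: desk microphone on a round 96 mm foot, 180 mm high, its head leaning towards the robot. Origin: centre of its underside.

How it is judged:
By the outcome, as a careful person would: the job done as asked, in the order asked, and still so for the second after the job is handed in, with the robot touching nothing.
It also fails if it takes over 54 s, if anything falls off the work surface, if the arm or the gripper's body presses on something with over 40 N, if the wrist force passes 120 N, or if a joint passes its speed limit or range.

ROBOT

A 6-joint arm with a two-finger parallel gripper is mounted at the origin on the work surface. World frame = base frame: x ahead of the robot, y to its left, z up, the work surface at z = 0. Lengths are in m, angles in rad, forces in N, time in s.
With the tool pointing down it reaches from about 0.275 to 0.725 m from the base axis. Payload 5.6 kg.
Tool frame: the origin (TCP) lies at the very end of the fingers, on their centre line; the grasp point (between the pads) lies manip.tcp_to_grasp behind it (manip.tcp_to_grasp is the distance from the TCP to the grasp point, in m); z points along the fingers, y is the direction in which the jaws open and shut (so a half turn about z gives the same grasp; the last joint's range is limited). The gripper opens to 85 mm and grips with 20 to 120 N. Pads are 22 mm wide; open, the fingers measure 114 mm over their backs; the gripper's body (76 mm by 85 mm) begins 54 mm behind the grasp point. The pads swing forward as they close: fully open they stand 13 mm farther back than shut.
Start: joints at [-0.946, 0.255, 0.108, 0, -1.424, -0.285], TCP at [0.183, -0.519, 0.192] pointing down, gripper open.
Joint ranges: [-2.95, 2.95], [-1.21, 1.97], [-1.09, 1.5], [-2.87, 1.71], [-2.94, -0.07], [-3.05, 3.05]. Speed limits (rad/s): [2.57, 2.57, 3.14, 3.14, 3.14, 3.14].

INTERFACE

Orientations are given as a rotation vector (axis times angle).
In Python, from rig import manip, capture gives the robot as it stands.
- The arm moves only by the shell command python3 -m creep 'ROWS' [FORCE]. ROWS is JSON, a list of rows, each an object with "hand": the finger opening in m, from 0 to 0.0854; "delta_pos": the shift along the world's x, y, z in m, a list of three; "rotation": the turn, a rotation vector about the world's x, y, z in rad, a list of three. In form: [{"hand": hand, "delta_pos": [dx, dy, dz], "rotation": [rx, ry, rz]}, ...]. A call has 1 to 12 rows; each row shifts and turns the commanded pose from where the row before left it; what a row does not reach is not made up. A row lasts 1/12 s, in which the tool goes at most 41.7 mm and 7.16 degrees, less where a joint would pass 70% of its speed; a pose out of reach is approached as far as the arm can. A call is refused whole if a number of a shift passes 0.0417 or a number of a turn 0.125, either way. A call with a gripper value outside its range is refused whole. The fingers move at their own pace and stop on an object; FORCE is the grip in N (left out, the last holds). Time passes only in rows, so rows that do not move let the fingers close. It gives the time, the measured TCP pose, the force and the opening at its end, in the units of the state.
- manip.read_state(): the state, without advancing time (a new reading comes with each control period).
- capture(name): name is "scene" or "top" or "wrist"; returns a dict with "img" (420x560x3 uint8, red, green, blue), "z_map" (420x560 float32, m along the optical axis (not along the pixel's ray), 0 where there is no reading), "intrinsics" (3x3 intrinsics, pixels), "rvec" (rotation vector, rad) and "tvec" (3), from world to camera coordinates, as OpenCV has them; the wrist camera has in their place "hand_eye" (4x4, takes a point from camera to tool coordinates, whose origin is the TCP and whose axes are the flange's). Camera axes: x right, y down, z forward; pixel columns grow to the right and rows downward; lengths in m; the calibration is good to about 2 mm. A picture is of the moment at which its call begins: read the wrist's pose just before it.
- manip.sign_off(): hands the job in, once; it reports no verdict.
The state is a dict: "t": time; "qpos": joint angles; "qd": joint speeds; "effort": joint torques, N m; "eef_pos": TCP position; "eef_rot": TCP orientation; "contact_force": force on the tool from outside, world axes, zero at the start; "ft_torque": the same for the moment, N m; "finger_gap": opening from 0.0 (shut) to 1.0 (fully open).
Only numpy, scipy, OpenCV 4.12 (cv2) and the standard library are available. Lean on these libraries where they do the work, as an engineer would, in place of code of your own. Each camera call takes 0.05 s, during which the arm holds its last target.

## Working session

There is one attempt and no reset: what is moved stays moved. The work goes in short steps, Python scripts to look and compute and a shell command to move; the robot and the scene stay as the last step left them, time stands still between calls to the robot, and variables do not carry over. Pictures are saved under pics/ and viewed, and the job is handed in when it is done.

```bash
ls; mkdir -p pics
python3 - <<'E'
from rig import manip,capture
import cv2
print(manip.read_state(), manip.tcp_to_grasp)
for n in ("scene","top"):
    c=capture(n); cv2.imwrite(f"pics/{n}0.png",c["img"][:,:,::-1]); print(n,c["intrinsics"],c["rvec"],c["tvec"])
E
```

```text
pics
{'t': 0.0, 'qpos': array([-9.46398818e-01,  2.55728329e-01,  1.06989351e-01, -4.88988671e-04,
       -1.42391122e+00, -2.84624037e-01]), 'qd': array([-2.76320332e-04, -4.33797579e-05,  1.89582982e-03, -6.80296978e-04,
       -1.22344967e-03, -5.85579232e-04]), 'effort': array([-5.00703136e-04, -3.86628270e+01,  2.37940335e+01,  5.36514223e+00,
       -6.11431329e-03,  2.87036933e-06]), 'eef_pos': array([ 0.18317234, -0.51798141,  0.19109754]), 'eef_rot': array([ 5.30975473e-01, -3.09600992e+00, -2.94959343e-03]), 'contact_force': array([-0.61238296,  0.15716556, -0.55946684]), 'ft_torque': array([ 0.02885122,  0.02278681, -0.01145002]), 'finger_gap': 1.001332560432186} 0.0187
scene [[545.52703927   0.         270.45950085]
 [  0.         545.52703927 215.29873496]
 [  0.           0.           1.        ]] [ 1.77452287  1.63502829 -0.75817653] [-0.04644244 -0.33663904  1.66928783]
top [[482.71608865   0.         270.57110938]
 [  0.         482.71608865 201.53206762]
 [  0.           0.           1.        ]] [ 2.15111284 -2.11186984  0.18005079] [0.00839006 0.58365738 1.04175467]
```

View pics/scene0.png

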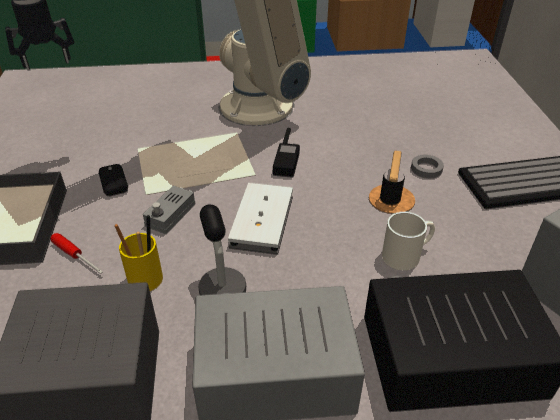

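View pics/top0.png

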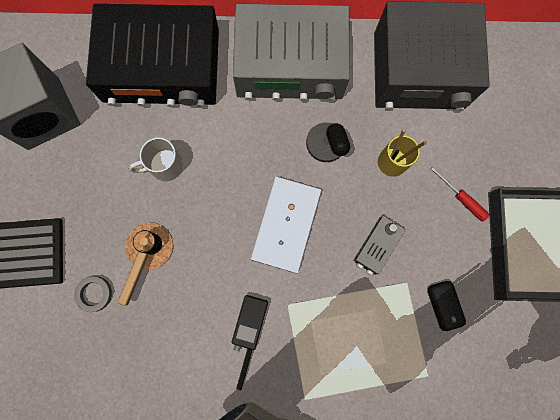

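```bash
cat > h.py <<'E'
from rig import manip,capture
import numpy as np, cv2
def T(c):
    M=np.eye(4)
    if "rvec" in c:
        M[:3,:3]=cv2.Rodrigues(c["rvec"])[0]; M[:3,3]=np.ravel(c["tvec"]); return np.linalg.inv(M)
    return M
def cloud(c,W=None):
    W=T(c) if W is None else W
    z=c["z_map"]; K=c["intrinsics"]; v,u=np.mgrid[:z.shape[0],:z.shape[1]]
    P=np.stack([(u-K[0,2])*z/K[0,0],(v-K[1,2])*z/K[1,1],z],-1)
    P=P@W[:3,:3].T+W[:3,3]; P[z==0]=np.nan
    return P
def tool():
    s=manip.read_state(); M=np.eye(4); M[:3,:3]=cv2.Rodrigues(s["eef_rot"])[0]; M[:3,3]=s["eef_pos"]; return M
def wrist():
    Tt=tool(); c=capture("wrist"); return c,cloud(c,Tt@c["hand_eye"])
def save(img,box,s,name):
    u0,v0,u1,v1=box
    cv2.imwrite(name,cv2.resize(img[v0:v1,u0:u1,::-1],None,fx=s,fy=s,interpolation=cv2.INTER_CUBIC))
E
python3 - <<'E'
from h import *
c=capture("top"); P=cloud(c); np.save("top.npy",P); cv2.imwrite("pics/topraw.png",c["img"][:,:,::-1])
save(c["img"],(230,165,430,285),4,"pics/crop1.png")
save(c["img"],(90,210,210,310),5,"pics/crop2.png")
for n,(u,v) in dict(head=(147,238),hend=(125,300),hand=(137,265),pin=(391,228),box=(378,245),plate=(300,250),mug=(155,170),cup=(395,165),mic=(338,140),desk=(200,250)).items(): print(n,np.round(P[v,u],4))
# segment box & plate by height
for n,(u0,v0,u1,v1),lo,hi in (("plate",(245,170,330,280),.025,.04),("box",(345,205,415,285),.030,.045),("pinhead",(345,205,415,285),.055,.075),("handle",(110,220,170,310),.03,.062),("mhead",(110,210,180,290),.066,.09)):
    Q=P[v0:v1,u0:u1].reshape(-1,3); Q=Q[(Q[:,2]>lo)&(Q[:,2]<hi)]
    if len(Q)<3: print(n,len(Q)); continue
    r=cv2.minAreaRect((Q[:,:2]*1000).astype(np.float32)); print(n,len(Q),np.median(Q[:,2]),r, Q[:,:2].mean(0))
E
```

```text
head [0.4998 0.305  0.0052]
hend [0.3592 0.3335 0.0485]
hand [0.4355 0.3114 0.0514]
pin [ 0.5266 -0.2485  0.0628]
box [ 0.4906 -0.2246  0.0376]
plate [ 0.4766 -0.0493  0.0322]
mug [0.663  0.2968 0.0019]
cup [ 0.6624 -0.253   0.0934]
mic [ 0.6924 -0.1169  0.1734]
desk [ 0.4747  0.1816 -0.0022]
plate 4140 0.030531240373389168 ((536.4821166992188, -16.83941650390625), (110.10884857177734, 200.6844482421875), 74.63114929199219) [ 0.53467316 -0.01662753]
box 1403 0.03716201829131549 ((488.7503662109375, -227.80609130859375), (60.372066497802734, 130.16082763671875), 58.1048583984375) [ 0.48929615 -0.22753164]
pinhead 51 0.06304219821060464 ((528.2186279296875, -252.12994384765625), (15.52110481262207, 14.877717018127441), 52.17177963256836) [ 0.52774928 -0.25191084]
handle 676 0.048858648378052205 ((429.1235656738281, 312.80963134765625), (33.45922088623047, 168.68138122558594), 64.46485137939453) [0.41597018 0.3151991 ]
mhead 121 0.07233353098628847 ((487.1530456542969, 294.5218505859375), (48.497169494628906, 48.964866638183594), 27.45463752746582) [0.48573749 0.28991603]
```

```bash
sleep 1
```

```text
(no output)
```

View pics/crop1.png

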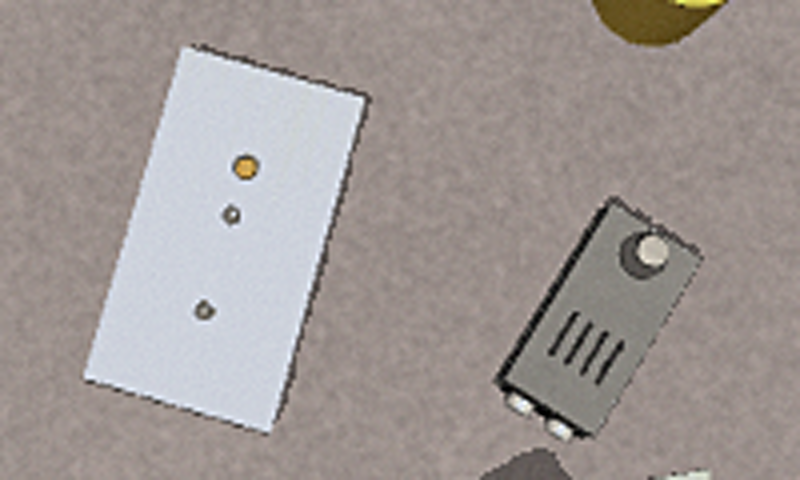

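View pics/crop2.png

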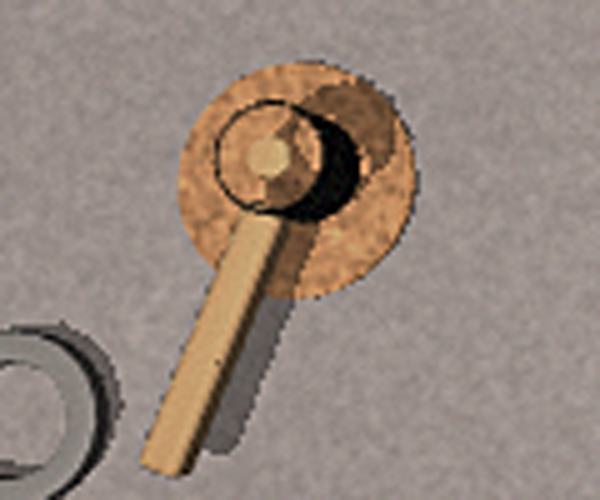

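```bash
python3 -m creep '[{"hand":0.0854,"delta_pos":[0.025,0.024,0],"rotation":[0,0,-0.0747]},{"hand":0.0854,"delta_pos":[0.025,0.024,0],"rotation":[0,0,-0.0747]},{"hand":0.0854,"delta_pos":[0.025,0.024,0],"rotation":[0,0,-0.0747]},{"hand":0.0854,"delta_pos":[0.025,0.024,0],"rotation":[0,0,-0.0747]},{"hand":0.0854,"delta_pos":[0.025,0.024,0],"rotation":[0,0,-0.0747]},{"hand":0.0854,"delta_pos":[0.025,0.024,0],"rotation":[0,0,-0.0747]},{"hand":0.0854,"delta_pos":[0.025,0.024,0],"rotation":[0,0,-0.0747]},{"hand":0.0854,"delta_pos":[0.025,0.024,0],"rotation":[0,0,-0.0747]},{"hand":0.0854,"delta_pos":[0.025,0.024,0],"rotation":[0,0,-0.0747]},{"hand":0.0854,"delta_pos":[0.025,0.024,0],"rotation":[0,0,-0.0747]},{"hand":0.0854,"delta_pos":[0.025,0.024,0],"rotation":[0,0,-0.0747]},{"hand":0.0854,"delta_pos":[0.025,0.024,0],"rotation":[0,0,-0.0747]}]' 40
python3 - <<'E'
from h import *
c,P=wrist(); cv2.imwrite("pics/w1.png",c["img"][:,:,::-1]); np.save("w1.npy",P)
print(c["hand_eye"],tool())
E
```

```text
t: 1.15
eef_pos: [0.4842, -0.229, 0.1918]
eef_rot: [-0.868, -3.019, -0.0]
contact_force: [1.1, -1.1, -0.3]
finger_gap: 0.998
[[ 2.61680722e-04 -9.65691429e-01 -2.59692115e-01  6.56866800e-02]
 [ 9.99999953e-01  2.93485465e-04 -8.36979168e-05  1.99175809e-04]
 [ 1.57042222e-04 -2.59692081e-01  9.65691461e-01 -1.80296350e-01]
 [ 0.00000000e+00  0.00000000e+00  0.00000000e+00  1.00000000e+00]] [[-8.45850032e-01  5.33420576e-01  4.60804203e-04  4.87806524e-01]
 [ 5.33420562e-01  8.45848605e-01  1.62504213e-03 -2.25615280e-01]
 [ 4.77060316e-04  1.62034437e-03 -9.99998573e-01  1.90907985e-01]
 [ 0.00000000e+00  0.00000000e+00  0.00000000e+00  1.00000000e+00]]
```

```bash
sleep 1
```

```text
(no output)
```

View pics/w1.png

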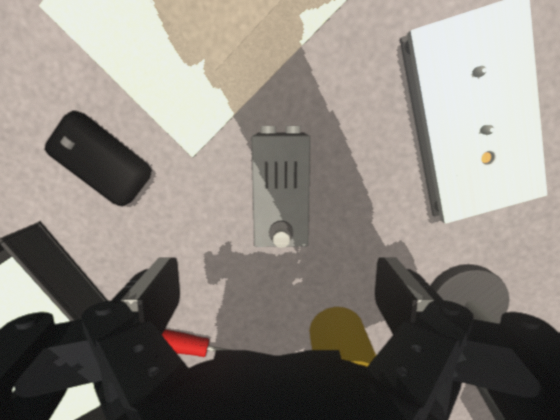

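Run:
```python
from h import *
M=tool(); print(M[:3,3]); c,P=wrist(); np.save("w2.npy",P); cv2.imwrite("pics/w2.png",c["img"][:,:,::-1])
save(c["img"],(400,0,560,230),2.6,"pics/w2a.png"); save(c["img"],(230,115,330,260),4,"pics/w2b.png")
for n,lo,hi,f in (("tuner",.030,.045,lambda Q:abs(Q[...,1]+.23)<.09),("pin",.055,.075,lambda Q:abs(Q[...,1]+.25)<.05),("plate",.024,.04,lambda Q:(Q[...,1]>-.13))):
    Q=P.reshape(-1,3); Q=Q[f(Q)&(Q[:,2]>lo)&(Q[:,2]<hi)&(Q[:,0]<.68)]
    r=cv2.minAreaRect((Q[:,:2]*1000).astype(np.float32)); print(n,len(Q),np.median(Q[:,2]),r,Q.mean(0))
Q=P.reshape(-1,3); print("desk",np.nanmedian(Q[abs(Q[:,2])<.01][:,2]))
```

```text
[ 0.48780652 -0.22561528  0.19090799]
tuner 6610 0.03645447276268318 ((553.0486450195312, -247.00177001953125), (88.84822082519531, 263.3660583496094), 74.25260162353516) [ 0.49816218 -0.22917789  0.03661591]
pin 768 0.06285362350847029 ((600.6925048828125, -266.35009765625), (160.70167541503906, 52.172969818115234), 2.4608027935028076) [ 0.62083198 -0.25562723  0.06391372]
plate 22960 0.02983389194463054 ((535.8235473632812, -16.543624877929688), (112.13309478759766, 200.39505004882812), 74.4881820678711) [ 0.52884627 -0.0154038   0.02981125]
desk -0.0013292877561025818
```

```bash
sleep 1
```

```text
(no output)
```

View pics/w2a.png

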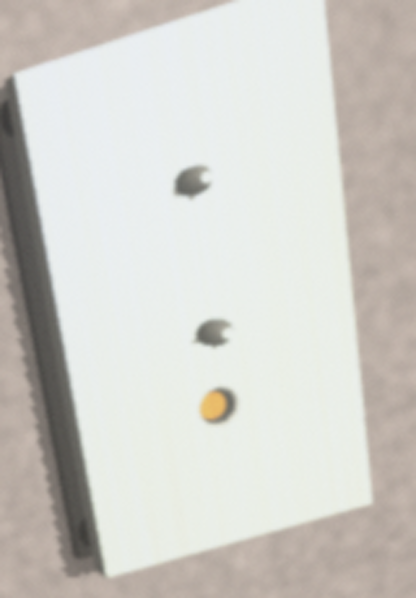

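View pics/w2b.png

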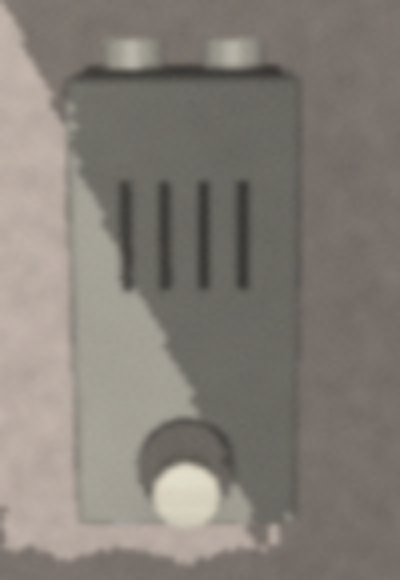

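```bash
python3 -m creep '[{"hand":0.0854,"delta_pos":[0,0,0],"rotation":[0,0,0]},{"hand":0.0854,"delta_pos":[0,0,0],"rotation":[0,0,0]}]'
cat >> h.py <<'E'
def ray(c,W,u,v,z):
    K=c["intrinsics"]; d=W[:3,:3]@np.array([(u-K[0,2])/K[0,0],(v-K[1,2])/K[1,1],1]); o=W[:3,3]
    return o+d*(z-o[2])/d[2]
E
python3 - <<'E'
from h import *
M=tool(); print(M[:3,3]); c,P=wrist(); np.save("w3.npy",P); cv2.imwrite("pics/w3.png",c["img"][:,:,::-1])
print(tool()[:3,3])
save(c["img"],(400,0,560,230),2.6,"pics/w3a.png"); save(c["img"],(230,115,330,260),4,"pics/w3b.png")
g=cv2.cvtColor(c["img"],cv2.COLOR_RGB2HSV)
W=M@c["hand_eye"]; Q=P.reshape(-1,3)
# depth planes, no z bias corr
for n,ctr,lo,hi in (("tuner",(.492,-.231),.031,.045),("pin",(.528,-.252),.055,.075),("plate",(.536,-.016),.024,.04)):
    R=.11 if n=="plate" else .07 if n=="tuner" else .02
    S=Q[(np.hypot(Q[:,0]-ctr[0],Q[:,1]-ctr[1])<R)&(Q[:,2]>lo)&(Q[:,2]<hi)]
    if n=="tuner": 
        # drop knobs: along-axis
        t=np.array([.849,-.528]); a=(S[:,:2]-ctr)@t; print(np.histogram(a,bins=np.arange(-.08,.08,.005)))
    print(n,len(S),np.median(S[:,2]),cv2.minAreaRect((S[:,:2]*1000).astype(np.float32)),S[:,:2].mean(0))
E
```

```text
t: 1.42
eef_pos: [0.483, -0.2306, 0.1917]
eef_rot: [-0.862, -3.02, 0.0]
contact_force: [-0.7, 0.4, 0.3]
finger_gap: 0.999
[ 0.48299878 -0.23061473  0.19170709]
[ 0.48277015 -0.23099059  0.19190445]
(array([  0,   0,   0,  98, 337, 301, 287, 286, 271, 283, 281, 284, 285,
       263, 247, 282, 261, 251, 271, 242, 263, 240, 271, 225, 182, 165,
       153, 163,   0,   0,   0]), array([-8.0000000e-02, -7.5000000e-02, -7.0000000e-02, -6.5000000e-02,
       -6.0000000e-02, -5.5000000e-02, -5.0000000e-02, -4.5000000e-02,
       -4.0000000e-02, -3.5000000e-02, -3.0000000e-02, -2.5000000e-02,
       -2.0000000e-02, -1.5000000e-02, -1.0000000e-02, -5.0000000e-03,
        6.9388939e-17,  5.0000000e-03,  1.0000000e-02,  1.5000000e-02,
        2.0000000e-02,  2.5000000e-02,  3.0000000e-02,  3.5000000e-02,
        4.0000000e-02,  4.5000000e-02,  5.0000000e-02,  5.5000000e-02,
        6.0000000e-02,  6.5000000e-02,  7.0000000e-02,  7.5000000e-02]))
tuner 6192 0.03642592600886024 ((491.64215087890625, -229.58155822753906), (59.97978591918945, 121.61317443847656), 58.280784606933594) [ 0.4872419  -0.22689794]
pin 239 0.062448088985903594 ((527.9402465820312, -251.92340087890625), (17.284122467041016, 16.54694366455078), 14.769804000854492) [ 0.52750702 -0.25179502]
plate 22839 0.029828267726357605 ((535.8660888671875, -16.432960510253906), (111.81266021728516, 200.42864990234375), 74.73566436767578) [ 0.5285442  -0.01506478]
```

```bash
sleep 1
```

```text
(no output)
```

View pics/w3a.png

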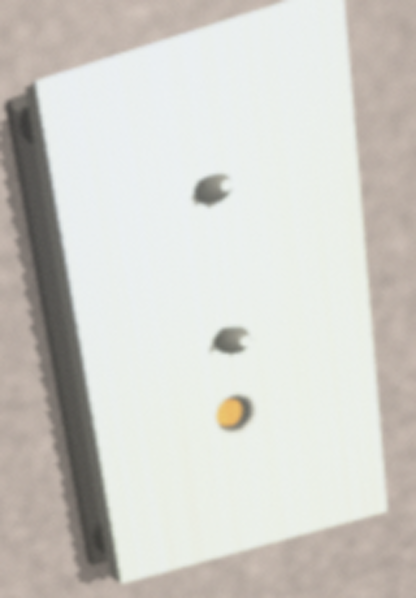

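View pics/w3b.png

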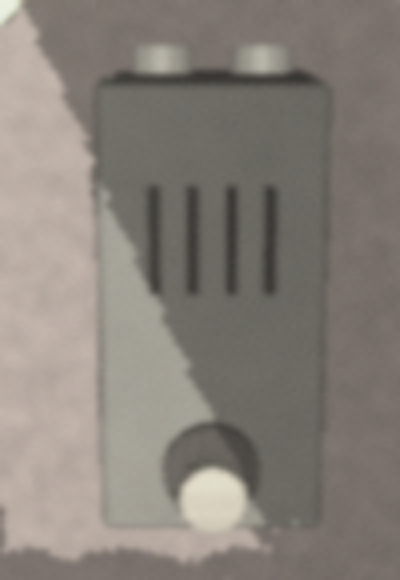

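```bash
python3 -m creep '[{"hand":0.0854,"delta_pos":[0.0044,0.0037,-0.03],"rotation":[0,0,0]},{"hand":0.0854,"delta_pos":[0,0,-0.035],"rotation":[0,0,0]},{"hand":0.0854,"delta_pos":[0,0,-0.035],"rotation":[0,0,0]},{"hand":0.0854,"delta_pos":[0,0,-0.035],"rotation":[0,0,0]},{"hand":0.0854,"delta_pos":[0,0,-0.027],"rotation":[0,0,0]},{"hand":0.0854,"delta_pos":[0,0,-0.015],"rotation":[0,0,0]},{"hand":0.0854,"delta_pos":[0,0,-0.009],"rotation":[0,0,0]},{"hand":0.0854,"delta_pos":[0,0,0],"rotation":[0,0,0]}]'
python3 -m creep '[{"hand":0.05,"delta_pos":[0,0,0],"rotation":[0,0,0]},{"hand":0.05,"delta_pos":[0,0,0],"rotation":[0,0,0]},{"hand":0.05,"delta_pos":[0,0,0],"rotation":[0,0,0]},{"hand":0.05,"delta_pos":[0,0,0],"rotation":[0,0,0]},{"hand":0.05,"delta_pos":[0,0,0],"rotation":[0,0,0]},{"hand":0.05,"delta_pos":[0,0,0],"rotation":[0,0,0]}]' 60
```

```text
t: 2.13
eef_pos: [0.4859, -0.2273, 0.0044]
eef_rot: [-0.864, -3.017, 0.0]
contact_force: [0.3, -0.4, 0.4]
finger_gap: 1.002
t: 2.63
eef_pos: [0.488, -0.2268, 0.0065]
eef_rot: [0.863, 3.02, 0.0]
contact_force: [0.0, -0.2, 0.3]
finger_gap: 0.583
```

```bash
python3 -m creep '[{"hand":0.05,"delta_pos":[0,0,0],"rotation":[0,0,0]}]'
python3 - <<'E'
from h import *
c,P=wrist(); cv2.imwrite("pics/w4.png",c["img"][:,:,::-1])
c=capture("scene"); save(c["img"],(100,100,340,280),3,"pics/s4.png")
E
```

```text
t: 2.72
eef_pos: [0.4879, -0.2268, 0.0062]
eef_rot: [0.863, 3.02, 0.0]
contact_force: [0.8, 0.2, -0.5]
finger_gap: 0.585
```

```bash
sleep 1
```

```text
(no output)
```

View pics/w4.png

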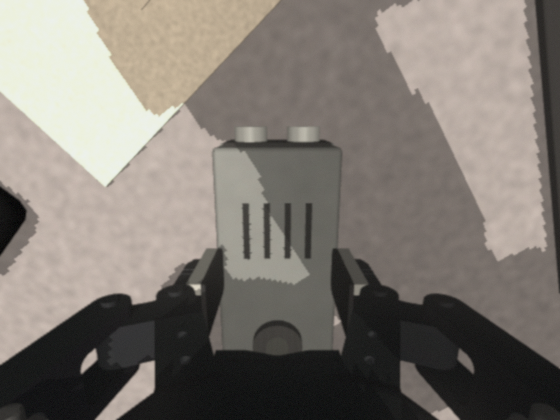

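View pics/s4.png

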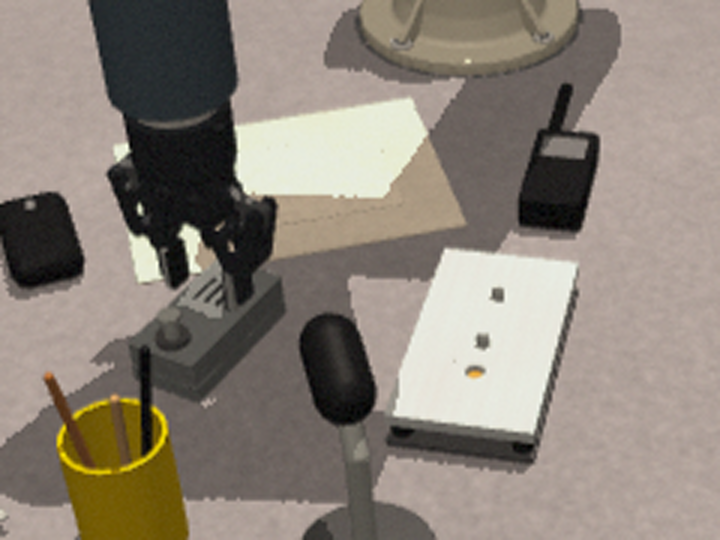

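```bash
python3 -m creep '[{"hand":0.03,"delta_pos":[0,0,0],"rotation":[0,0,0]},{"hand":0.03,"delta_pos":[0,0,0],"rotation":[0,0,0]},{"hand":0.03,"delta_pos":[0,0,0],"rotation":[0,0,0]}]' 60
```

```text
t: 3.07
eef_pos: [0.4877, -0.2268, 0.0059]
eef_rot: [-0.863, -3.021, 0.0]
contact_force: [-0.1, 0.3, -0.5]
finger_gap: 0.356
```

Run:
```python
from h import *
c,P=wrist(); cv2.imwrite("pics/w5.png",c["img"][:,:,::-1])
for u,v in ((230,290),(250,200),(280,200),(200,270),(300,250),(320,260),(340,260),(250,300)): print(u,v,np.round(P[v,u],4))
c=capture("scene"); save(c["img"],(120,130,240,240),5,"pics/s5.png")
print(manip.read_state())
```

```text
230 290 [ 0.4725 -0.2368  0.0817]
250 200 [ 0.4559 -0.2218  0.0366]
280 200 [ 0.4636 -0.2099  0.0353]
200 270 [ 0.4833 -0.2808 -0.0017]
300 250 [ 0.4902 -0.2148  0.0362]
320 260 [ 0.487  -0.2058  0.0648]
340 260 [ 0.4965 -0.1996  0.0541]
250 300 [ 0.5    -0.2505  0.0369]
{'t': 3.1667, 'qpos': array([-1.44181105e-01,  3.63791158e-01, -2.39727217e-01, -3.16231295e-05,
       -9.67386755e-01, -1.98317998e+00]), 'qd': array([ 0.00017495, -0.00038504, -0.00120058, -0.00130505,  0.00095187,
       -0.00079487]), 'effort': array([ 3.43507723e-03, -4.07287467e+01,  1.98113573e+01,  4.46726561e+00,
       -1.31046472e-03,  3.08774634e-05]), 'eef_pos': array([ 0.48769613, -0.22681621,  0.00594739]), 'eef_rot': array([-8.63006204e-01, -3.02061672e+00, -1.76817540e-05]), 'contact_force': array([-0.68637317, -0.21229551, -0.45662288]), 'ft_torque': array([ 0.015245  , -0.00573618,  0.01251268]), 'finger_gap': 0.34696935036029486}
```

```bash
sleep 1
```

```text
(no output)
```

View pics/w5.png

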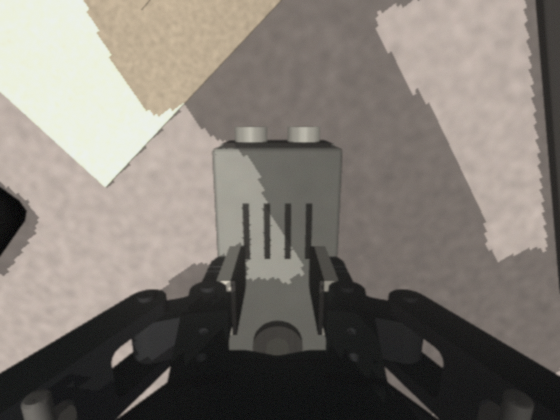

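View pics/s5.png

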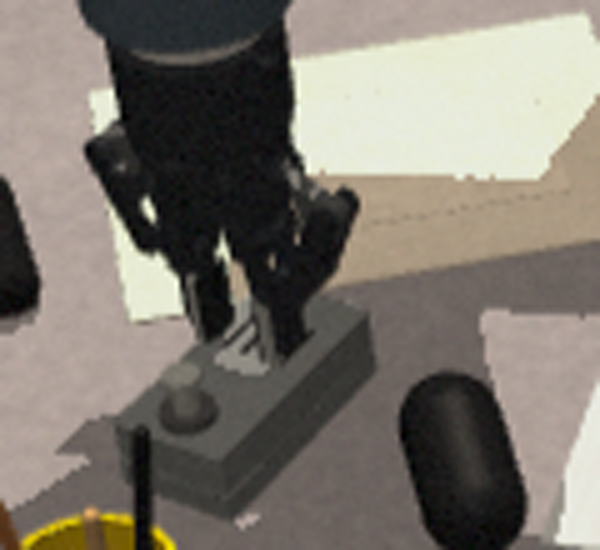

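Run:
```python
from h import *
M=tool(); Mi=np.linalg.inv(M)
c,P=wrist(); save(c["img"],(170,220,390,360),3.6,"pics/w6.png")
for v in (240,250,260,270,280,290,300,310,320):
    print(v,[f"{u}:{P[v,u,2]*1000:.0f}" for u in range(200,360,8)])
p=P[260,320]; print(Mi[:3,:3]@p+Mi[:3,3])
```

```text
240 ['200:-0', '208:-1', '216:35', '224:37', '232:37', '240:37', '248:37', '256:37', '264:38', '272:37', '280:37', '288:37', '296:36', '304:37', '312:38', '320:36', '328:36', '336:35', '344:-1', '352:-3']
250 ['200:-2', '208:-2', '216:-1', '224:37', '232:52', '240:53', '248:37', '256:36', '264:37', '272:35', '280:37', '288:37', '296:37', '304:37', '312:54', '320:53', '328:36', '336:37', '344:-1', '352:-1']
260 ['200:-2', '208:-1', '216:55', '224:64', '232:64', '240:63', '248:37', '256:37', '264:37', '272:36', '280:37', '288:37', '296:37', '304:36', '312:59', '320:64', '328:64', '336:55', '344:-2', '352:-2']
270 ['200:-2', '208:65', '216:65', '224:72', '232:73', '240:63', '248:36', '256:37', '264:36', '272:36', '280:36', '288:37', '296:36', '304:36', '312:59', '320:73', '328:73', '336:64', '344:65', '352:-2']
280 ['200:-1', '208:84', '216:81', '224:81', '232:81', '240:64', '248:36', '256:36', '264:36', '272:37', '280:36', '288:36', '296:37', '304:36', '312:60', '320:81', '328:83', '336:82', '344:83', '352:-0']
290 ['200:90', '208:93', '216:92', '224:90', '232:81', '240:65', '248:36', '256:36', '264:37', '272:37', '280:37', '288:36', '296:37', '304:36', '312:62', '320:82', '328:90', '336:91', '344:91', '352:91']
300 ['200:97', '208:96', '216:96', '224:96', '232:82', '240:65', '248:36', '256:36', '264:36', '272:37', '280:37', '288:37', '296:36', '304:36', '312:63', '320:80', '328:97', '336:95', '344:97', '352:96']
310 ['200:102', '208:109', '216:109', '224:110', '232:81', '240:67', '248:37', '256:36', '264:36', '272:37', '280:38', '288:36', '296:37', '304:36', '312:36', '320:82', '328:111', '336:110', '344:109', '352:102']
320 ['200:115', '208:115', '216:115', '224:114', '232:82', '240:37', '248:38', '256:37', '264:36', '272:36', '280:37', '288:37', '296:36', '304:37', '312:36', '320:82', '328:114', '336:114', '344:113', '352:114']
[ 0.01144725  0.01757367 -0.05838036]
```

```bash
sleep 1
```

```text
(no output)
```

View pics/w6.png

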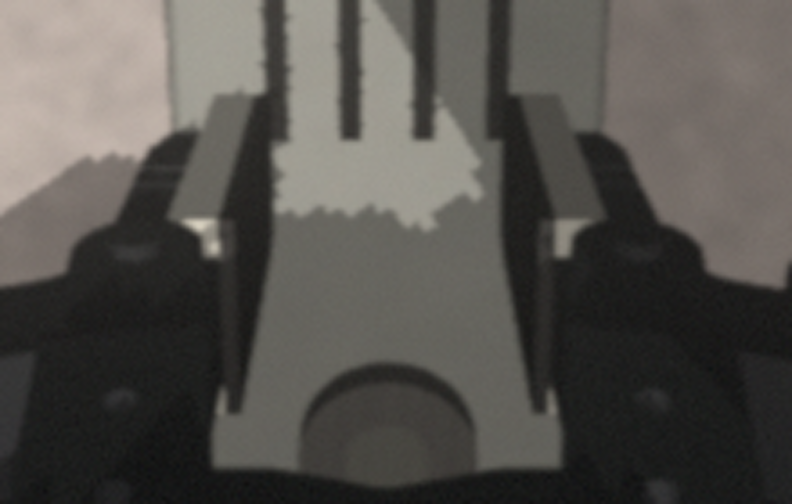

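Run:
```python
from h import *
P=np.load("w3.npy")
for v in range(255,345,8):
    print(v,[f"{u}:{P[v,u,2]*1000-191.8:.0f}" for u in list(range(120,200,8))])
print([a for a in dir(manip) if a[0]!='_'])
c=capture("scene"); S=cloud(c)
# gripper points in scene near the tuner
for v in range(160,215,3): print(v,[f"{u}:{S[v,u,2]*1000:.0f}" for u in range(150,200,4)])
```

```text
255 ['120:-193', '128:-193', '136:-194', '144:-193', '152:-192', '160:-193', '168:-192', '176:-194', '184:-194', '192:-193']
263 ['120:-194', '128:-192', '136:-193', '144:-193', '152:-192', '160:61', '168:60', '176:53', '184:-192', '192:-194']
271 ['120:-193', '128:-193', '136:-193', '144:61', '152:68', '160:69', '168:62', '176:52', '184:-194', '192:-194']
279 ['120:-193', '128:-194', '136:66', '144:74', '152:73', '160:72', '168:63', '176:54', '184:-193', '192:-193']
287 ['120:-195', '128:72', '136:79', '144:80', '152:79', '160:72', '168:65', '176:55', '184:-193', '192:-193']
295 ['120:78', '128:85', '136:85', '144:86', '152:80', '160:nan', '168:64', '176:56', '184:-193', '192:-193']
303 ['120:91', '128:89', '136:88', '144:86', '152:80', '160:74', '168:66', '176:57', '184:-193', '192:-193']
311 ['120:97', '128:96', '136:88', '144:89', '152:82', '160:74', '168:65', '176:-193', '184:-193', '192:-194']
319 ['120:99', '128:100', '136:99', '144:87', '152:81', '160:75', '168:67', '176:-194', '184:-193', '192:-193']
327 ['120:104', '128:104', '136:111', '144:111', '152:110', '160:76', '168:
[... 2225 characters left out ...]
', '190:26', '194:15', '198:0']
202 ['150:1', '154:1', '158:36', '162:35', '166:40', '170:34', '174:52', '178:35', '182:37', '186:nan', '190:20', '194:7', '198:0']
205 ['150:-1', '154:62', '158:65', '162:36', '166:35', '170:36', '174:36', '178:36', '182:35', '186:21', '190:11', '194:-1', '198:4']
208 ['150:38', '154:57', '158:56', '162:39', '166:38', '170:38', '174:35', '178:36', '182:24', '186:14', '190:3', '194:nan', '198:-2']
211 ['150:36', '154:43', '158:46', '162:44', '166:37', '170:36', '174:38', '178:26', '182:16', '186:6', '190:-1', '194:-3', '198:-2']
214 ['150:36', '154:42', '158:42', '162:39', '166:38', '170:41', '174:30', '178:22', '182:8', '186:-0', '190:-1', '194:-3', '198:-2']
```

```bash
python3 -m creep '[{"hand":0.0854,"delta_pos":[0,0,0.002],"rotation":[0,0,0]},{"hand":0.0854,"delta_pos":[0,0,0],"rotation":[0,0,0]},{"hand":0.0854,"delta_pos":[0,0,0],"rotation":[0,0,0]},{"hand":0.0854,"delta_pos":[0,0,0],"rotation":[0,0,0]},{"hand":0.0854,"delta_pos":[0,0,0],"rotation":[0,0,0]},{"hand":0.0854,"delta_pos":[0,0,0],"rotation":[0,0,0]},{"hand":0.0854,"delta_pos":[0,0,0],"rotation":[0,0,0]}]' 60
python3 -m creep '[{"hand":0.0854,"delta_pos":[0,0,-0.010],"rotation":[0,0,0]},{"hand":0.0854,"delta_pos":[0,0,-0.010],"rotation":[0,0,0]},{"hand":0.0854,"delta_pos":[0,0,-0.010],"rotation":[0,0,0]},{"hand":0.0854,"delta_pos":[0,0,-0.010],"rotation":[0,0,0]},{"hand":0.0854,"delta_pos":[0,0,0],"rotation":[0,0,0]},{"hand":0.0854,"delta_pos":[0,0,0],"rotation":[0,0,0]}]'
```

```text
t: 3.85
eef_pos: [0.4877, -0.2268, 0.0079]
eef_rot: [-0.863, -3.021, 0.0]
contact_force: [0.1, 0.2, 0.0]
finger_gap: 1.002
t: 4.35
eef_pos: [0.4869, -0.2267, -0.0331]
eef_rot: [-0.862, -3.018, 0.001]
contact_force: [-0.5, 0.3, 0.4]
finger_gap: 1.005
```

```bash
python3 -m creep '[{"hand":0.04,"delta_pos":[0,0,0],"rotation":[0,0,0]},{"hand":0.04,"delta_pos":[0,0,0],"rotation":[0,0,0]},{"hand":0.04,"delta_pos":[0,0,0],"rotation":[0,0,0]},{"hand":0.04,"delta_pos":[0,0,0],"rotation":[0,0,0]},{"hand":0.04,"delta_pos":[0,0,0],"rotation":[0,0,0]},{"hand":0.04,"delta_pos":[0,0,0],"rotation":[0,0,0]}]' 60
python3 - <<'E'
from h import *
c,P=wrist(); cv2.imwrite("pics/w7.png",c["img"][:,:,::-1])
c=capture("scene"); save(c["img"],(100,100,340,280),3,"pics/s7.png"); print(tool()[:3,3])
E
```

```text
t: 4.85
eef_pos: [0.4883, -0.2271, -0.0312]
eef_rot: [0.862, 3.019, -0.0]
contact_force: [-0.0, -0.2, 6.6]
finger_gap: 0.694
[ 0.4882773  -0.22706837 -0.03117641]
```

```bash
sleep 1
```

```text
(no output)
```

View pics/w7.png

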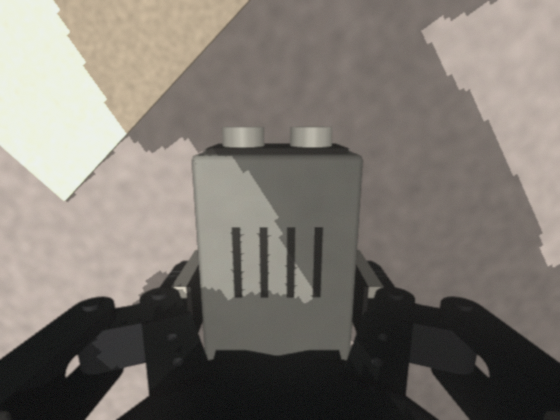

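View pics/s7.png

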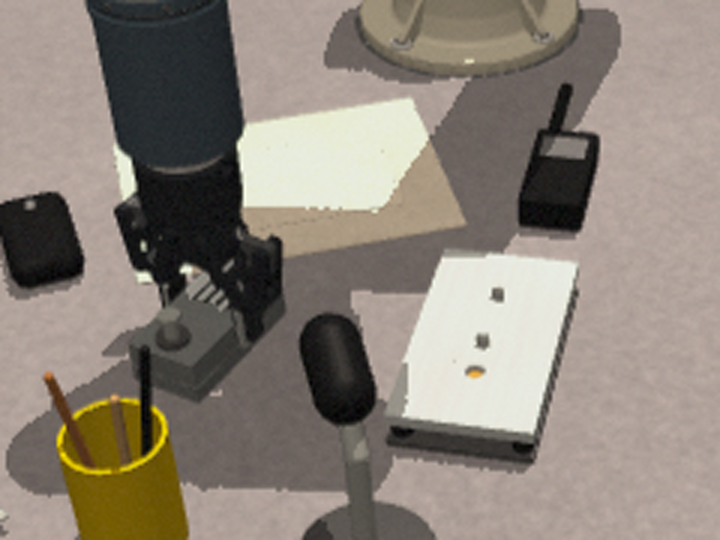

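```bash
python3 -m creep '[{"hand":0.04,"delta_pos":[0,0,0.015],"rotation":[0,0,0]},{"hand":0.04,"delta_pos":[0,0,0.025],"rotation":[0,0,0]},{"hand":0.04,"delta_pos":[0,0,0.025],"rotation":[0,0,0]},{"hand":0.04,"delta_pos":[-0.003,0.022,0.025],"rotation":[0,0,0.036]},{"hand":0.04,"delta_pos":[-0.004,0.029,0],"rotation":[0,0,0.036]},{"hand":0.04,"delta_pos":[-0.005,0.033,0],"rotation":[0,0,0.036]},{"hand":0.04,"delta_pos":[-0.005,0.034,0],"rotation":[0,0,0.036]},{"hand":0.04,"delta_pos":[-0.005,0.034,0],"rotation":[0,0,0.036]},{"hand":0.04,"delta_pos":[-0.004,0.032,0],"rotation":[0,0,0.036]},{"hand":0.04,"delta_pos":[-0.004,0.029,0],"rotation":[0,0,0.036]},{"hand":0.04,"delta_pos":[-0.003,0.020,0],"rotation":[0,0,0.036]},{"hand":0.04,"delta_pos":[0,0,0],"rotation":[0,0,0]}]' 60
python3 -m creep '[{"hand":0.04,"delta_pos":[0,0,0],"rotation":[0,0,0]},{"hand":0.04,"delta_pos":[0,0,0],"rotation":[0,0,0]},{"hand":0.04,"delta_pos":[0,0,0],"rotation":[0,0,0]}]' 60
python3 - <<'E'
from h import *
c,P=wrist(); cv2.imwrite("pics/w8.png",c["img"][:,:,::-1]); np.save("w8.npy",P)
t=capture("top"); cv2.imwrite("pics/t8.png",t["img"][:,:,::-1]); np.save("t8.npy",cloud(t)); print(tool())
E
```

```text
t: 5.95
eef_pos: [0.4521, 0.0094, 0.056]
eef_rot: [-0.414, -3.11, -0.002]
contact_force: [-1.1, -0.2, -9.7]
finger_gap: 0.691
t: 6.2
eef_pos: [0.4537, 0.0055, 0.057]
eef_rot: [-0.423, -3.111, 0.001]
contact_force: [0.3, 1.0, -8.6]
finger_gap: 0.687
[[-9.63703176e-01  2.66972862e-01 -1.29616108e-03  4.54255505e-01]
 [ 2.66973281e-01  9.63703918e-01 -1.58773972e-04  5.41880261e-03]
 [ 1.20672717e-03 -4.99051357e-04 -9.99999147e-01  5.74362136e-02]
 [ 0.00000000e+00  0.00000000e+00  0.00000000e+00  1.00000000e+00]]
```

```bash
sleep 1
```

```text
(no output)
```

View pics/w8.png

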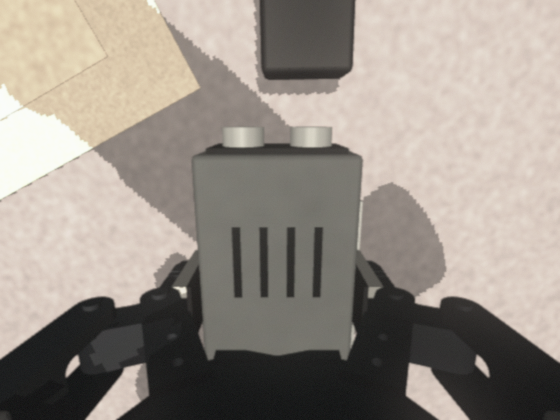

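View pics/t8.png

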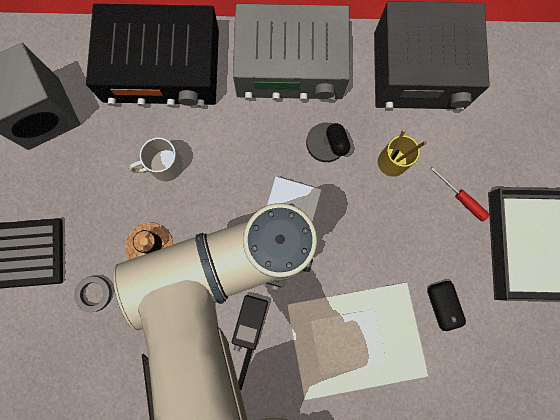

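Run:
```python
from h import *
import cv2
M=np.eye(4); M[:3,:3]=cv2.Rodrigues(np.array([-0.862,-3.02,0]))[0]; M[:3,3]=[.483,-.2307,.1918]
he=np.array([[ 2.61680722e-04,-9.65691429e-01,-2.59692115e-01,6.56866800e-02],[9.99999953e-01,2.93485465e-04,-8.36979168e-05,1.99175809e-04],[1.57042222e-04,-2.59692081e-01,9.65691461e-01,-1.80296350e-01],[0,0,0,1]])
c=capture("wrist"); Ww=M@he; t=capture("top"); Wt=T(t)
print(c["intrinsics"])
w=cv2.imread("pics/w3.png"); tp=cv2.imread("pics/topraw.png")
s=10
cv2.imwrite("pics/z1.png",cv2.resize(w[60:175,465:520],None,fx=5,fy=5,interpolation=cv2.INTER_CUBIC))
cv2.imwrite("pics/z2.png",cv2.resize(tp[195:255,268:308],None,fx=10,fy=10,interpolation=cv2.INTER_CUBIC))
for n,(p,z) in dict(hole_t=((230+246/4,165+167/4),.032),d2_t=((230+232/4,165+215/4),.044),d1_t=((230+204/4,165+310/4),.044),pin_t=((230+653/4,165+250/4),.065)).items(): print(n,np.round(ray(t,Wt,*p,z)*1000,1))
for n,(p,z) in dict(hole=((400+235/2.6,412/2.6),.032),pin=((230+214/4,115+499/4),.065)).items(): print(n,np.round(ray(c,Ww,*p,z)*1000,1))
# plate edges fit top camera using raw image corners from crop1: 
for p in ((188,46),(369,97),(269,432),(86,379)): print(np.round(ray(t,Wt,230+p[0]/4,165+p[1]/4,.032)*1000,1))
```

```text
[[326.48393394   0.         276.95703477]
 [  0.         326.48393394 208.6737034 ]
 [  0.           0.           1.        ]]
hole_t [575.2 -29.   32. ]
d2_t [545.7 -21.   44. ]
d1_t [491.7  -5.9  44. ]
pin_t [ 527.6 -252.9   65. ]
hole [575.7 -27.9  32. ]
pin [ 528.1 -250.8   65. ]
[645.7   5.4  32. ]
[617.4 -99.6  32. ]
[425.  -43.6  32. ]
[452.7  59.7  32. ]
```

```bash
sleep 1
```

```text
(no output)
```

View pics/z1.png

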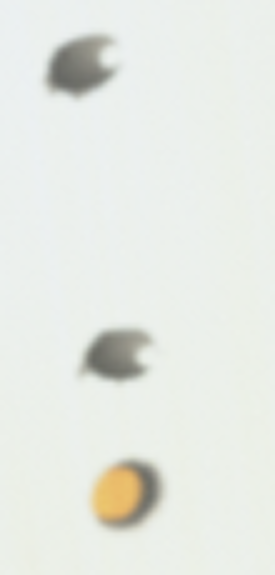

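View pics/z2.png

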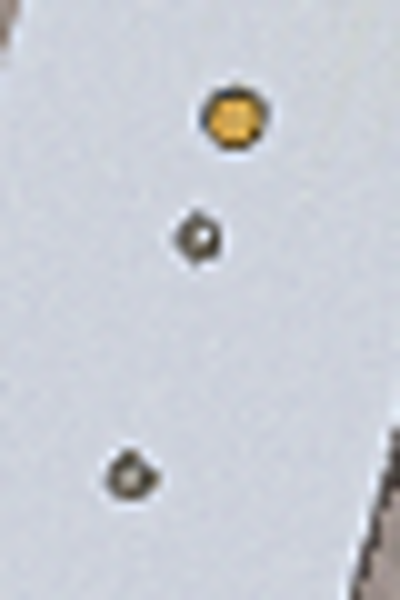

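Run:
```python
from h import *
P=np.load("w8.npy"); M=np.eye(4); M=tool(); Mi=np.linalg.inv(M)
L=P@Mi[:3,:3].T+Mi[:3,3]
print(np.nanmedian(L[180:340,215:340,2])*1000)
for v in range(138,162,2): print(v,[f"{L[v,u,0]*1000:.1f}/{L[v,u,2]*1000:.0f}" for u in (215,278,340)])
for v in (180,220,300,330):
  r=L[v]; ok=np.where((r[:,2]>-.085)&(r[:,2]<-.06)&(abs(r[:,1])<.04))[0]; print(v,ok.min(),ok.max(),r[ok.min(),1]*1000,r[ok.max(),1]*1000)
```

```text
-66.98022951426553
138 ['54.6/60', '54.6/59', '54.7/59']
140 ['53.2/59', '53.2/60', '53.3/59']
142 ['51.8/60', '51.8/59', '51.7/61']
144 ['57.3/-45', '57.2/-45', '50.4/60']
146 ['57.2/-55', '57.2/-55', '57.3/-57']
148 ['57.1/-63', '57.1/-64', '57.1/-64']
150 ['56.4/-63', '56.5/-64', '56.3/-63']
152 ['55.8/-65', '55.7/-63', '55.7/-64']
154 ['55.2/-65', '55.2/-66', '55.1/-65']
156 ['54.6/-67', '54.5/-66', '54.6/-66']
158 ['53.8/-66', '54.0/-67', '54.0/-67']
160 ['53.1/-66', '53.3/-67', '53.3/-67']
180 192 360 -30.004186654201668 29.07302134553347
220 195 358 -29.700269821982666 29.535926050899192
300 182 371 -31.898272958816655 31.570688445119817
330 197 356 -29.73103249628678 29.37032433667122
```

```bash
python3 -m creep '[{"hand":0.04,"delta_pos":[0.012,-0.003,0],"rotation":[0,0,0]},{"hand":0.04,"delta_pos":[0.02,-0.005,0],"rotation":[0,0,0]},{"hand":0.04,"delta_pos":[0.02,-0.006,0],"rotation":[0,0,0]},{"hand":0.04,"delta_pos":[0.015,-0.004,-0.005],"rotation":[0,0,0]},{"hand":0.04,"delta_pos":[0.0097,-0.0026,-0.012],"rotation":[0,0,0]},{"hand":0.04,"delta_pos":[0,0,-0.012],"rotation":[0,0,0]},{"hand":0.04,"delta_pos":[0,0,-0.008],"rotation":[0,0,0]},{"hand":0.04,"delta_pos":[0,0,0],"rotation":[0,0,0]},{"hand":0.04,"delta_pos":[0,0,0],"rotation":[0,0,0]},{"hand":0.04,"delta_pos":[0,0,0],"rotation":[0,0,0]}]' 60
python3 - <<'E'
from h import *
print(tool())
c=capture("scene"); save(c["img"],(180,120,340,290),3.5,"pics/s9.png")
E
```

```text
t: 7.23
eef_pos: [0.5319, -0.0145, 0.0218]
eef_rot: [0.42, 3.112, 0.0]
contact_force: [0.2, -0.2, -10.3]
finger_gap: 0.694
[[-9.64220445e-01  2.65098795e-01  1.24994965e-03  5.31865728e-01]
 [ 2.65098847e-01  9.64221233e-01 -1.26892990e-04 -1.44760730e-02]
 [-1.23886717e-03  2.09007394e-04 -9.99999211e-01  2.17681672e-02]
 [ 0.00000000e+00  0.00000000e+00  0.00000000e+00  1.00000000e+00]]
```

```bash
sleep 1
```

```text
(no output)
```

View pics/s9.png

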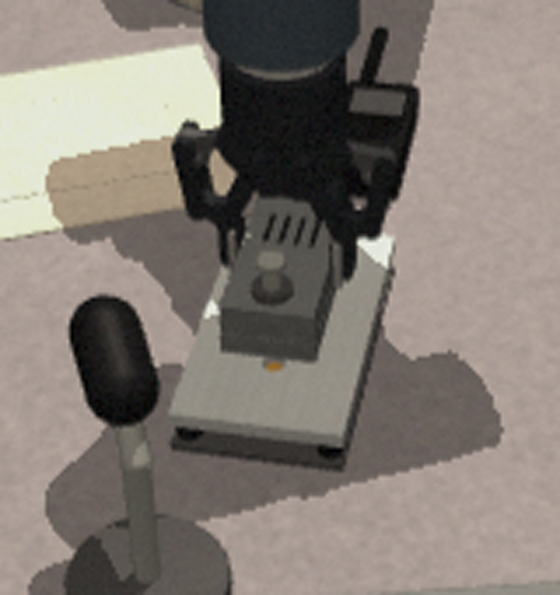

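```bash
python3 -m creep '[{"hand":0.04,"delta_pos":[-0.0009,-0.0007,-0.004],"rotation":[0,0,0]},{"hand":0.04,"delta_pos":[0,0,-0.003],"rotation":[0,0,0]},{"hand":0.04,"delta_pos":[0,0,-0.002],"rotation":[0,0,0]},{"hand":0.04,"delta_pos":[0,0,-0.002],"rotation":[0,0,0]},{"hand":0.04,"delta_pos":[0,0,0],"rotation":[0,0,0]}]' 60
python3 -m creep '[{"hand":0.04,"delta_pos":[0,0,-0.001],"rotation":[0,0,0]},{"hand":0.04,"delta_pos":[0,0,-0.001],"rotation":[0,0,0]},{"hand":0.04,"delta_pos":[0,0,0],"rotation":[0,0,0]}]' 60
```

```text
t: 7.7
eef_pos: [0.5301, -0.0151, 0.0095]
eef_rot: [-0.421, -3.112, 0.0]
contact_force: [-0.7, -0.4, -9.2]
finger_gap: 0.689
t: 7.95
eef_pos: [0.5305, -0.0151, 0.0078]
eef_rot: [-0.421, -3.113, -0.0]
contact_force: [-0.6, 0.1, -9.5]
finger_gap: 0.69
```

```bash
python3 -m creep '[{"hand":0.04,"delta_pos":[0,0,-0.002],"rotation":[0,0,0]},{"hand":0.04,"delta_pos":[0,0,-0.002],"rotation":[0,0,0]},{"hand":0.04,"delta_pos":[0,0,-0.001],"rotation":[0,0,0]},{"hand":0.04,"delta_pos":[0,0,0],"rotation":[0,0,0]}]' 60
python3 -m creep '[{"hand":0.04,"delta_pos":[0,0,-0.001],"rotation":[0,0,0]},{"hand":0.04,"delta_pos":[0,0,-0.001],"rotation":[0,0,0]},{"hand":0.04,"delta_pos":[0,0,0],"rotation":[0,0,0]}]' 60
```

```text
t: 8.28
eef_pos: [0.5302, -0.0152, 0.0026]
eef_rot: [-0.421, -3.112, 0.0]
contact_force: [-0.4, -0.3, -9.6]
finger_gap: 0.686
t: 8.53
eef_pos: [0.5304, -0.0151, 0.0008]
eef_rot: [-0.421, -3.113, 0.0]
contact_force: [-0.6, -0.3, -9.3]
finger_gap: 0.69
```

```bash
python3 -m creep '[{"hand":0.04,"delta_pos":[0,0,-0.001],"rotation":[0,0,0]},{"hand":0.04,"delta_pos":[0,0,0],"rotation":[0,0,0]}]' 60
python3 -m creep '[{"hand":0.04,"delta_pos":[0,0,-0.001],"rotation":[0,0,0]},{"hand":0.04,"delta_pos":[0,0,0],"rotation":[0,0,0]}]' 60
```

```text
t: 8.7
eef_pos: [0.5306, -0.0152, 0.0002]
eef_rot: [0.42, 3.113, -0.0]
contact_force: [-1.7, 0.7, -6.2]
finger_gap: 0.692
t: 8.87
eef_pos: [0.5307, -0.0152, -0.0003]
eef_rot: [0.42, 3.113, -0.0]
contact_force: [-3.3, 1.6, -0.6]
finger_gap: 0.69
```

```bash
python3 -m creep '[{"hand":0.04,"delta_pos":[-0.0008,0.0003,-0.001],"rotation":[0,0,0]},{"hand":0.04,"delta_pos":[0,0,0],"rotation":[0,0,0]},{"hand":0.04,"delta_pos":[0,0,0],"rotation":[0,0,0]}]' 60
python3 - <<'E'
from h import *
c,P=wrist(); M=tool(); Q=P.reshape(-1,3); print(M[:3,3])
cv2.imwrite("pics/w10.png",c["img"][:,:,::-1])
t=P[190:320,230:330].reshape(-1,3); t=t[~np.isnan(t[:,0])]; A=np.c_[t[:,:2]-t[:,:2].mean(0),np.ones(len(t))]; print("top plane",np.linalg.lstsq(A,t[:,2],rcond=None)[0])
S=Q[(Q[:,2]>.02)&(Q[:,2]<.04)&(np.hypot(Q[:,0]-.536,Q[:,1]+.017)<.11)]; print("plate z",np.median(S[:,2]),len(S))
c=capture("scene"); save(c["img"],(180,120,340,290),3.5,"pics/s10.png")
E
```

```text
t: 9.12
eef_pos: [0.5308, -0.0151, -0.0008]
eef_rot: [0.42, 3.111, -0.0]
contact_force: [-1.9, -1.4, 5.3]
finger_gap: 0.69
[ 0.53074907 -0.01514064 -0.00085836]
top plane [ 0.00102839 -0.00249918  0.06693433]
plate z 0.028740110434976734 29949
```

```bash
sleep 1
```

```text
(no output)
```

View pics/s10.png

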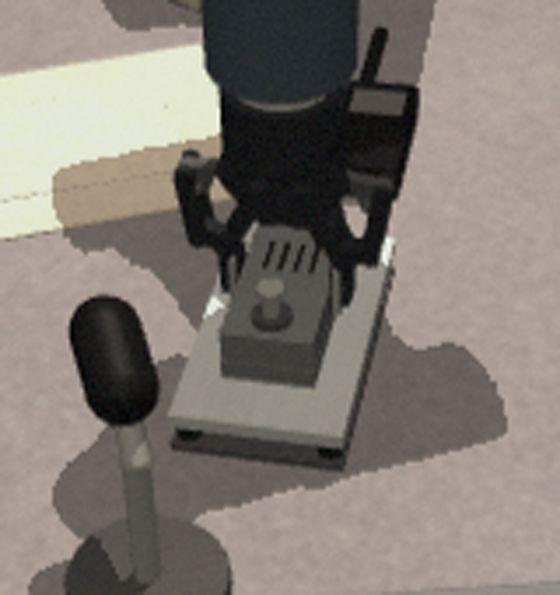

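View pics/w10.png

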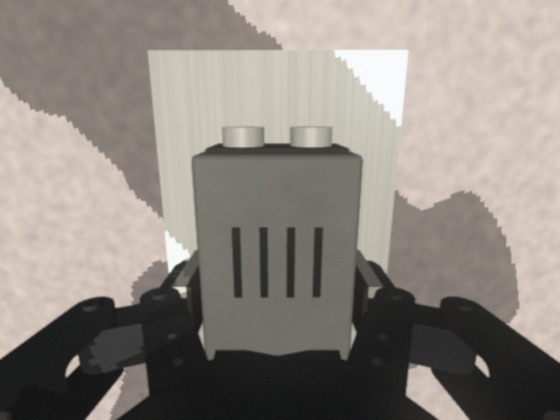

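```bash
python3 -m creep '[{"hand":0.0854,"delta_pos":[0,0,0],"rotation":[0,0,0]},{"hand":0.0854,"delta_pos":[0,0,0],"rotation":[0,0,0]},{"hand":0.0854,"delta_pos":[0,0,0],"rotation":[0,0,0]},{"hand":0.0854,"delta_pos":[0,0,0.006],"rotation":[0,0,0]},{"hand":0.0854,"delta_pos":[0,0,0.014],"rotation":[0,0,0]},{"hand":0.0854,"delta_pos":[0,0,0.025],"rotation":[0,0,0]},{"hand":0.0854,"delta_pos":[0,0,0.035],"rotation":[0,0,0]},{"hand":0.0854,"delta_pos":[0,0,0.035],"rotation":[0,0,0]},{"hand":0.0854,"delta_pos":[0,0,0.035],"rotation":[0,0,0]},{"hand":0.0854,"delta_pos":[0,0,0.02],"rotation":[0,0,0]},{"hand":0.0854,"delta_pos":[0,0,0],"rotation":[0,0,0]},{"hand":0.0854,"delta_pos":[0,0,0],"rotation":[0,0,0]}]' 60
python3 -m creep '[{"hand":0.0854,"delta_pos":[0,0,0],"rotation":[0,0,0]},{"hand":0.0854,"delta_pos":[0,0,0],"rotation":[0,0,0]}]' 60
python3 - <<'E'
from h import *
M=tool(); print(M); c,P=wrist(); cv2.imwrite("pics/w11.png",c["img"][:,:,::-1]); np.save("w11.npy",P)
E
```

```text
t: 10.22
eef_pos: [0.5307, -0.0145, 0.1696]
eef_rot: [0.42, 3.11, 0.002]
contact_force: [-1.0, -0.3, -0.7]
finger_gap: 1.0
t: 10.38
eef_pos: [0.529, -0.0148, 0.1667]
eef_rot: [-0.42, -3.111, 0.001]
contact_force: [-0.0, 0.4, -0.1]
finger_gap: 0.998
[[-9.64129080e-01  2.65423039e-01 -2.39338473e-03  5.28956650e-01]
 [ 2.65424260e-01  9.64131693e-01 -2.02177755e-04 -1.48442132e-02]
 [ 2.25387544e-03 -8.30187825e-04 -9.99997115e-01  1.66734254e-01]
 [ 0.00000000e+00  0.00000000e+00  0.00000000e+00  1.00000000e+00]]
```

```bash
sleep 1
```

```text
(no output)
```

View pics/w11.png

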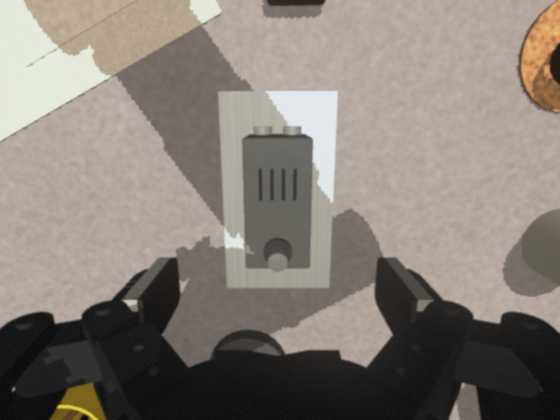

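```bash
python3 -m creep '[{"hand":0.0854,"delta_pos":[-0.005,0.018,0],"rotation":[0,0,0]},{"hand":0.0854,"delta_pos":[-0.008,0.031,0],"rotation":[0,0,0]},{"hand":0.0854,"delta_pos":[-0.009,0.034,0],"rotation":[0,0,0]},{"hand":0.0854,"delta_pos":[-0.009,0.034,0],"rotation":[0,0,0]},{"hand":0.0854,"delta_pos":[-0.009,0.034,0],"rotation":[0,0,0]},{"hand":0.0854,"delta_pos":[-0.009,0.034,0],"rotation":[0,0,0]},{"hand":0.0854,"delta_pos":[-0.009,0.034,0],"rotation":[0,0,0]},{"hand":0.0854,"delta_pos":[-0.009,0.034,0],"rotation":[0,0,0]},{"hand":0.0854,"delta_pos":[-0.009,0.034,0],"rotation":[0,0,0]},{"hand":0.0854,"delta_pos":[-0.006,0.023,0],"rotation":[0,0,0]},{"hand":0.0854,"delta_pos":[-0.003,0.012,0],"rotation":[0,0,0]},{"hand":0.0854,"delta_pos":[0,0,0],"rotation":[0,0,0]}]' 60
python3 -m creep '[{"hand":0.0854,"delta_pos":[0,0,0],"rotation":[0,0,0]},{"hand":0.0854,"delta_pos":[0,0,0],"rotation":[0,0,0]},{"hand":0.0854,"delta_pos":[0,0,0],"rotation":[0,0,0]}]' 60
python3 - <<'E'
from h import *
M=tool(); print(M); c,P=wrist(); cv2.imwrite("pics/w12.png",c["img"][:,:,::-1]); np.save("w12.npy",P)
Q=P.reshape(-1,3)
S=Q[(Q[:,2]>.064)&(Q[:,2]<.085)&(np.hypot(Q[:,0]-.487,Q[:,1]-.295)<.05)]; print(len(S),np.median(S[:,2]),cv2.minEnclosingCircle((S[:,:2]*1000).astype(np.float32)),S.mean(0))
S=Q[(Q[:,2]>.044)&(Q[:,2]<.060)&(np.hypot(Q[:,0]-.487,Q[:,1]-.295)>.032)&(np.hypot(Q[:,0]-.43,Q[:,1]-.312)<.09)]; print(len(S),np.median(S[:,2]),cv2.minAreaRect((S[:,:2]*1000).astype(np.float32)),S.mean(0))
# pin from w11
P=np.load("w11.npy"); Q=P.reshape(-1,3); S=Q[(Q[:,2]>.085)&(Q[:,2]<.105)&(np.hypot(Q[:,0]-.576,Q[:,1]+.028)<.03)]; print("pin",len(S),S.mean(0),cv2.minEnclosingCircle((S[:,:2]*1000).astype(np.float32)))
S=Q[(Q[:,2]>.06)&(Q[:,2]<.075)&(np.hypot(Q[:,0]-.536,Q[:,1]+.017)<.08)]; print("tuner",np.median(S[:,2]),cv2.minAreaRect((S[:,:2]*1000).astype(np.float32)))
S=Q[(Q[:,2]>.024)&(Q[:,2]<.036)&(np.hypot(Q[:,0]-.536,Q[:,1]+.017)<.12)]; print("plate",np.median(S[:,2]),cv2.minAreaRect((S[:,:2]*1000).astype(np.float32)))
E
```

```text
t: 11.43
eef_pos: [0.4438, 0.3089, 0.1667]
eef_rot: [-0.416, -3.113, 0.002]
contact_force: [-0.8, -0.7, -0.5]
finger_gap: 1.0
t: 11.68
eef_pos: [0.4451, 0.306, 0.1679]
eef_rot: [-0.423, -3.113, 0.001]
contact_force: [-0.3, 0.6, 0.1]
finger_gap: 1.001
[[-9.63793945e-01  2.66648114e-01 -1.20214391e-04  4.45052004e-01]
 [ 2.66648141e-01  9.63793861e-01 -4.03477597e-04  3.06021005e-01]
 [ 8.27535128e-06 -4.20924209e-04 -9.99999911e-01  1.67930438e-01]
 [ 0.00000000e+00  0.00000000e+00  0.00000000e+00  1.00000000e+00]]
679 0.07217363872784588 ((486.0931396484375, 295.2933349609375), 24.99863052368164) [0.48047526 0.29710881 0.07159939]
2802 0.049058995382974785 ((403.7418518066406, 323.92877197265625), (20.00346565246582, 114.83522033691406), 70.90040588378906) [0.40107237 0.32475532 0.04887379]
pin 344 [ 0.57527038 -0.02747711  0.09305168] ((575.8170776367188, -27.484882354736328), 8.919656753540039)
tuner 0.06720152070376151 ((532.3261108398438, -15.845962524414062), (60.08778381347656, 125.45040130615234), 74.73458099365234)
plate 0.02918397254601196 ((536.2464599609375, -16.712677001953125), (110.50040435791016, 200.34397888183594), 74.65583801269531)
```

```bash
sleep 1
```

```text
(no output)
```

View pics/w12.png

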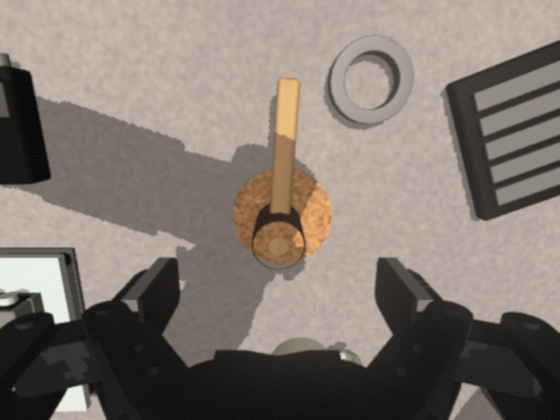

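```bash
python3 -m creep '[{"hand":0.0854,"delta_pos":[-0.0006,0.0037,-0.02],"rotation":[0,0,-0.063]},{"hand":0.0854,"delta_pos":[0,0,-0.035],"rotation":[0,0,0]},{"hand":0.0854,"delta_pos":[0,0,-0.035],"rotation":[0,0,0]},{"hand":0.0854,"delta_pos":[0,0,-0.035],"rotation":[0,0,0]},{"hand":0.0854,"delta_pos":[0,0,-0.035],"rotation":[0,0,0]},{"hand":0.0854,"delta_pos":[0,0,-0.018],"rotation":[0,0,0]},{"hand":0.0854,"delta_pos":[0,0,-0.010],"rotation":[0,0,0]},{"hand":0.05,"delta_pos":[0,0,0],"rotation":[0,0,0]},{"hand":0.03,"delta_pos":[0,0,0],"rotation":[0,0,0]},{"hand":0.03,"delta_pos":[0,0,0],"rotation":[0,0,0]}]' 60
python3 - <<'E'
from h import *
c=capture("scene"); save(c["img"],(340,120,460,240),4,"pics/s13.png"); print(manip.read_state()["finger_gap"],tool())
c,P=wrist(); cv2.imwrite("pics/w13.png",c["img"][:,:,::-1])
E
```

```text
t: 12.57
eef_pos: [0.4454, 0.3118, -0.0182]
eef_rot: [0.518, 3.096, 0.004]
contact_force: [0.2, 0.2, -0.4]
finger_gap: 0.604
0.5195287290025563 [[-0.94553711  0.32550377  0.00262039  0.44539151]
 [ 0.32551018  0.94553505  0.00256743  0.31187343]
 [-0.00164196  0.00328056 -0.99999327 -0.01810388]
 [ 0.          0.          0.          1.        ]]
```

```bash
sleep 1
```

```text
(no output)
```

View pics/s13.png

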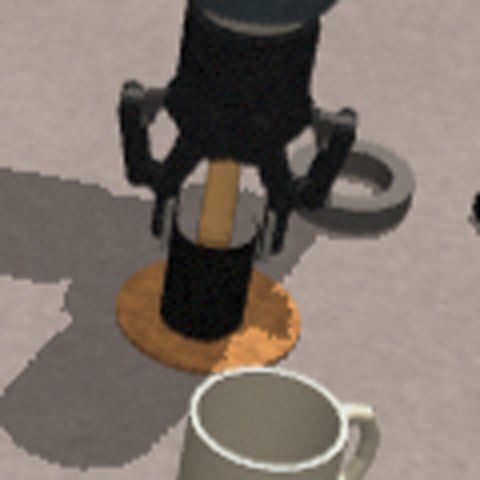

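View pics/w13.png

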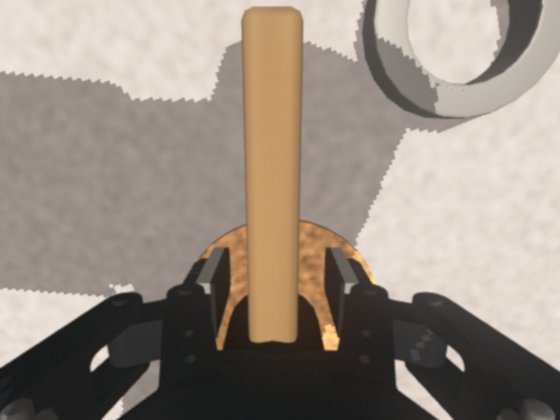

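```bash
python3 -m creep '[{"hand":0.03,"delta_pos":[0,0,0],"rotation":[0,0,0]},{"hand":0.03,"delta_pos":[0,0,0],"rotation":[0,0,0]},{"hand":0.03,"delta_pos":[0,0,0],"rotation":[0,0,0]}]' 60
python3 -m creep '[{"hand":0.0,"delta_pos":[0,0,0],"rotation":[0,0,0]},{"hand":0.0,"delta_pos":[0,0,0],"rotation":[0,0,0]},{"hand":0.0,"delta_pos":[0,0,0],"rotation":[0,0,0]},{"hand":0.0,"delta_pos":[0,0,0],"rotation":[0,0,0]}]' 120
python3 - <<'E'
from h import *
print(tool()); c,P=wrist(); cv2.imwrite("pics/w14.png",c["img"][:,:,::-1])
E
```

```text
t: 12.92
eef_pos: [0.4443, 0.3111, -0.0195]
eef_rot: [0.518, 3.098, 0.001]
contact_force: [-1.0, 1.3, 0.4]
finger_gap: 0.352
t: 13.25
eef_pos: [0.4442, 0.3108, -0.0195]
eef_rot: [0.518, 3.098, -0.0]
contact_force: [-2.4, -2.4, 5.7]
finger_gap: 0.214
[[-9.45586854e-01  3.25369719e-01  2.18691268e-04  4.44154581e-01]
 [ 3.25369700e-01  9.45586878e-01 -1.18684605e-04  3.10786992e-01]
 [-2.45407970e-04 -4.10710901e-05 -9.99999969e-01 -1.95157288e-02]
 [ 0.00000000e+00  0.00000000e+00  0.00000000e+00  1.00000000e+00]]
```

```bash
sleep 1
```

```text
(no output)
```

View pics/w14.png

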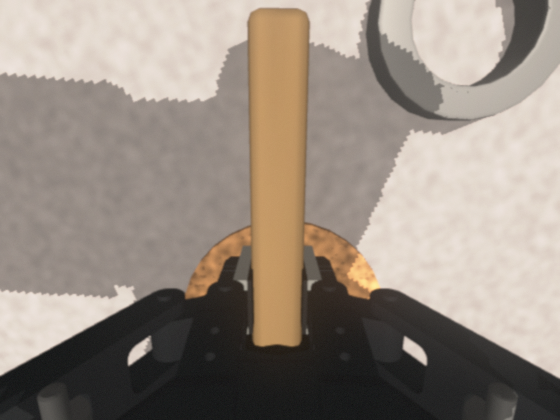

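```bash
python3 -m creep '[{"hand":0.0,"delta_pos":[0,0,0.015],"rotation":[0,0,0]},{"hand":0.0,"delta_pos":[0,0,0.025],"rotation":[0,0,0]},{"hand":0.0,"delta_pos":[0,0,0.03],"rotation":[0,0,0]},{"hand":0.0,"delta_pos":[0.005,-0.018,0.03],"rotation":[0,0,0]},{"hand":0.0,"delta_pos":[0.009,-0.032,0.02],"rotation":[0,0,0]},{"hand":0.0,"delta_pos":[0.0095,-0.0345,0.01],"rotation":[0,0,0]},{"hand":0.0,"delta_pos":[0.0095,-0.0345,0],"rotation":[0,0,0]},{"hand":0.0,"delta_pos":[0.0095,-0.0345,0],"rotation":[0,0,0]},{"hand":0.0,"delta_pos":[0.0095,-0.0345,0],"rotation":[0,0,0]},{"hand":0.0,"delta_pos":[0.0095,-0.0345,0],"rotation":[0,0,0]},{"hand":0.0,"delta_pos":[0.0095,-0.0345,0],"rotation":[0,0,0]},{"hand":0.0,"delta_pos":[0.009,-0.032,0],"rotation":[0,0,0]}]' 120
python3 -m creep '[{"hand":0.0,"delta_pos":[0.006,-0.023,0],"rotation":[0,0,0]},{"hand":0.0,"delta_pos":[0.0035,-0.012,0],"rotation":[0,0,0]},{"hand":0.0,"delta_pos":[0,0,0],"rotation":[0,0,0]},{"hand":0.0,"delta_pos":[0,0,0],"rotation":[0,0,0]},{"hand":0.0,"delta_pos":[0,0,0],"rotation":[0,0,0]},{"hand":0.0,"delta_pos":[0,0,0],"rotation":[0,0,0]}]' 120
python3 - <<'E'
from h import *
s=manip.read_state(); print(s["t"],s["contact_force"],s["ft_torque"],s["finger_gap"],tool())
c=capture("scene"); save(c["img"],(180,80,350,280),3,"pics/s15.png"); np.save("s15.npy",cloud(c))
c,P=wrist(); cv2.imwrite("pics/w15.png",c["img"][:,:,::-1]); np.save("w15.npy",P)
E
```

```text
t: 14.3
eef_pos: [0.5234, 0.02, 0.1089]
eef_rot: [-0.519, -3.096, 0.0]
contact_force: [0.8, -0.4, -4.1]
finger_gap: 0.211
t: 14.8
eef_pos: [0.5333, -0.0121, 0.1097]
eef_rot: [-0.516, -3.098, -0.0]
contact_force: [-0.2, 0.1, -3.8]
finger_gap: 0.213
14.8 [-0.19030451  0.12010073 -3.79779015] [ 0.06840526  0.07827904 -0.03117576] 0.21340277228213694 [[-9.45924225e-01  3.24387185e-01 -5.60968969e-04  5.33302942e-01]
 [ 3.24387063e-01  9.45924386e-01  2.98369285e-04 -1.20829757e-02]
 [ 6.27421400e-04  1.00263659e-04 -9.99999798e-01  1.09712637e-01]
 [ 0.00000000e+00  0.00000000e+00  0.00000000e+00  1.00000000e+00]]
```

```bash
sleep 1
```

```text
(no output)
```

View pics/s15.png

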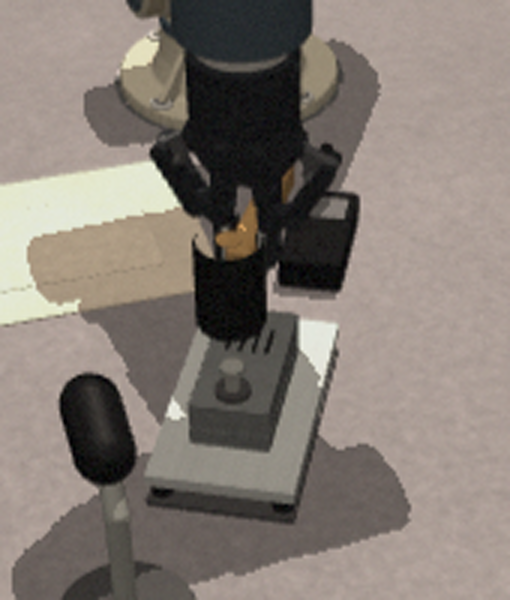

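View pics/w15.png

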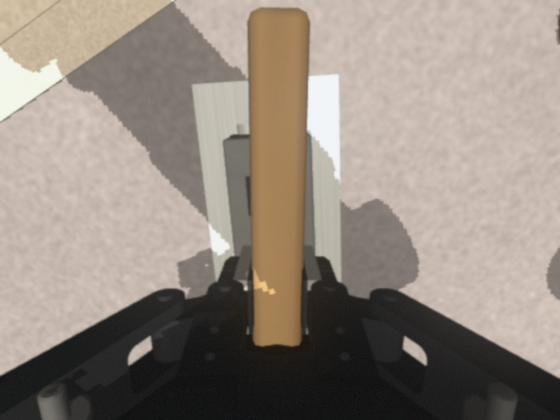

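Run:
```python
import numpy as np,cv2
S=np.load("s15.npy").reshape(-1,3)
H=S[(S[:,2]>.135)&(S[:,2]<.195)&(S[:,0]>.57)&(np.hypot(S[:,0]-.575,S[:,1]+.027)<.045)]
for lo in np.arange(.125,.2,.01):
    h=S[(S[:,2]>lo)&(S[:,2]<lo+.01)&(S[:,0]>.57)&(np.hypot(S[:,0]-.575,S[:,1]+.027)<.045)]
    if len(h): print(round(lo,3),len(h),h[:,0].max(),h[:,1].min(),h[:,1].max())
# circle fit of side
A=np.c_[2*H[:,:2],np.ones(len(H))]; s=np.linalg.lstsq(A,(H[:,:2]**2).sum(1),rcond=None)[0]; print(s[:2],np.sqrt(s[2]+s[0]**2+s[1]**2))
for z in (.12,.125,.13,.135,.14): print(z,(((S[:,2]>z)&(S[:,2]<z+.005)&(S[:,0]>.57)&(np.hypot(S[:,0]-.575,S[:,1]+.027)<.045))).sum())
p=S[(S[:,2]>.085)&(S[:,2]<.11)&(np.hypot(S[:,0]-.575,S[:,1]+.027)<.03)]; print("pin",len(p),p.mean(0),p[:,2].max())
```

```text
0.125 3 0.5980587218546685 -0.03622290763468042 -0.017661779975764118
0.135 92 0.6040393184873635 -0.04991247869231536 -0.0018171280417103447
0.145 89 0.603094912610405 -0.049611188965090584 -0.0015897413491626072
0.155 94 0.6046642686730734 -0.049193426019163634 -0.0015051738782223545
0.165 97 0.6048589168515945 -0.04886470049161283 -0.0011538774127794194
0.175 97 0.6044758426755957 -0.049882673795083404 -0.0012136019511556975
0.185 95 0.6034150226143082 -0.0498212155663266 -0.0007700198453896995
0.195 127 0.6049241879207329 -0.049634803438876565 -0.000744988386017581
[ 0.57779412 -0.02540951] 0.023454546214852927
0.12 0
0.125 0
0.13 3
0.135 44
0.14 48
pin 47 [ 0.57906191 -0.02645077  0.09304448] 0.09613100520748408
```

```bash
python3 -m creep '[{"hand":0.0,"delta_pos":[0.001,-0.001,-0.010],"rotation":[0,0,0]},{"hand":0.0,"delta_pos":[0,0,-0.010],"rotation":[0,0,0]},{"hand":0.0,"delta_pos":[0,0,0],"rotation":[0,0,0]},{"hand":0.0,"delta_pos":[0,0,-0.012],"rotation":[0,0,0]},{"hand":0.0,"delta_pos":[0,0,-0.010],"rotation":[0,0,0]}]' 120
```

```text
t: 15.32
eef_pos: [0.5348, -0.0141, 0.0676]
eef_rot: [0.518, 3.098, 0.0]
contact_force: [-1.8, 1.9, 5.9]
finger_gap: 0.211
```

```bash
python3 -m creep '[{"hand":0.0,"delta_pos":[0,0,0],"rotation":[0,0,0]}]' 120
```

```text
t: 15.4
eef_pos: [0.5348, -0.0141, 0.0669]
eef_rot: [-0.518, -3.099, 0.001]
contact_force: [1.4, 0.5, -1.9]
finger_gap: 0.21
```

```bash
python3 -m creep '[{"hand":0.0,"delta_pos":[0,0,0.010],"rotation":[0,0,0]},{"hand":0.0,"delta_pos":[0,0,0.008],"rotation":[0,0,0]},{"hand":0.0,"delta_pos":[0,0,0],"rotation":[0,0,0]},{"hand":0.0,"delta_pos":[0,0,0],"rotation":[0,0,0]},{"hand":0.0,"delta_pos":[0,0,-0.0105],"rotation":[0,0,0]},{"hand":0.0,"delta_pos":[0,0,-0.010],"rotation":[0,0,0]}]' 120
```

```text
t: 15.9
eef_pos: [0.5349, -0.014, 0.0657]
eef_rot: [0.519, 3.097, 0.001]
contact_force: [-4.4, 1.5, 4.5]
finger_gap: 0.215
```

```bash
python3 -m creep '[{"hand":0.0,"delta_pos":[0,0,0],"rotation":[0,0,0]}]' 120
```

```text
t: 15.98
eef_pos: [0.5348, -0.014, 0.0646]
eef_rot: [0.518, 3.098, 0.0]
contact_force: [0.1, 0.9, -1.4]
finger_gap: 0.213
```

Still sliding (about 8–10 N). Next blow, 2.5 mm deeper.

```bash
python3 -m creep '[{"hand":0.0,"delta_pos":[0,0,0.010],"rotation":[0,0,0]},{"hand":0.0,"delta_pos":[0,0,0.008],"rotation":[0,0,0]},{"hand":0.0,"delta_pos":[0,0,0],"rotation":[0,0,0]},{"hand":0.0,"delta_pos":[0,0,0],"rotation":[0,0,0]},{"hand":0.0,"delta_pos":[0,0,-0.0105],"rotation":[0,0,0]},{"hand":0.0,"delta_pos":[0,0,-0.010],"rotation":[0,0,0]}]' 120
```

```text
t: 16.48
eef_pos: [0.5349, -0.014, 0.0632]
eef_rot: [0.519, 3.097, 0.001]
contact_force: [-8.5, 3.1, 16.9]
finger_gap: 0.217
```

```bash
python3 -m creep '[{"hand":0.0,"delta_pos":[0,0,0],"rotation":[0,0,0]}]' 120
```

```text
t: 16.57
eef_pos: [0.5349, -0.014, 0.0631]
eef_rot: [0.517, 3.098, -0.0]
contact_force: [-4.8, 2.6, 9.1]
finger_gap: 0.215
```

```bash
python3 -m creep '[{"hand":0.0,"delta_pos":[0,0,0.010],"rotation":[0,0,0]},{"hand":0.0,"delta_pos":[0,0,0.008],"rotation":[0,0,0]},{"hand":0.0,"delta_pos":[0,0,0],"rotation":[0,0,0]},{"hand":0.0,"delta_pos":[0,0,0],"rotation":[0,0,0]},{"hand":0.0,"delta_pos":[0,0,-0.010],"rotation":[0,0,0]},{"hand":0.0,"delta_pos":[0,0,-0.009],"rotation":[0,0,0]}]' 120
```

```text
t: 17.07
eef_pos: [0.5347, -0.014, 0.0616]
eef_rot: [0.518, 3.098, 0.001]
contact_force: [-11.1, 7.0, 23.9]
finger_gap: 0.214
```

```bash
python3 -m creep '[{"hand":0.0,"delta_pos":[0,0,0],"rotation":[0,0,0]}]' 120
```

```text
t: 17.15
eef_pos: [0.5348, -0.0141, 0.0623]
eef_rot: [0.517, 3.098, -0.001]
contact_force: [-5.9, 2.3, 14.1]
finger_gap: 0.213
```

```bash
python3 -m creep '[{"hand":0.0,"delta_pos":[0,0,0.010],"rotation":[0,0,0]},{"hand":0.0,"delta_pos":[0,0,0.008],"rotation":[0,0,0]},{"hand":0.0,"delta_pos":[0,0,0],"rotation":[0,0,0]},{"hand":0.0,"delta_pos":[0,0,0],"rotation":[0,0,0]},{"hand":0.0,"delta_pos":[0,0,-0.0093],"rotation":[0,0,0]},{"hand":0.0,"delta_pos":[0,0,-0.009],"rotation":[0,0,0]}]' 120
```

```text
t: 17.65
eef_pos: [0.5346, -0.0141, 0.0613]
eef_rot: [0.518, 3.098, 0.0]
contact_force: [-12.5, 6.0, 26.1]
finger_gap: 0.213
```

```bash
python3 -m creep '[{"hand":0.0,"delta_pos":[0,0,0],"rotation":[0,0,0]}]' 120
python3 - <<'E'
from h import *
c=capture("scene"); save(c["img"],(180,80,350,280),3,"pics/s18.png")
E
```

```text
t: 17.73
eef_pos: [0.5348, -0.0141, 0.0621]
eef_rot: [0.517, 3.098, -0.001]
contact_force: [-7.8, 3.7, 16.5]
finger_gap: 0.217
```

View pics/s18.png

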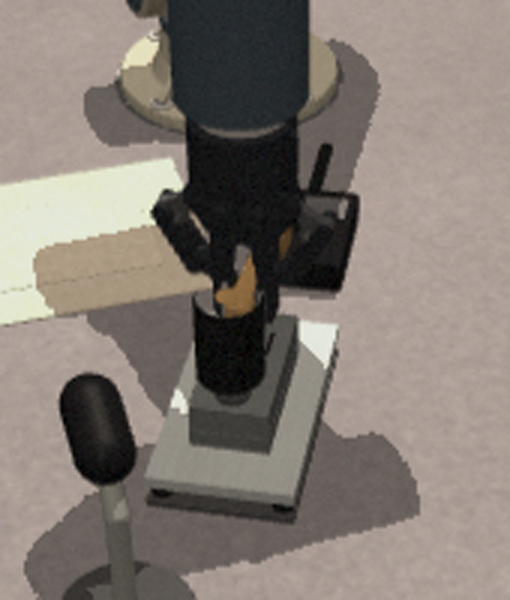

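```bash
python3 -m creep '[{"hand":0.0,"delta_pos":[0,0,0.012],"rotation":[0,0,0]},{"hand":0.0,"delta_pos":[0,0,0.022],"rotation":[0,0,0]},{"hand":0.0,"delta_pos":[0,0,0.015],"rotation":[0,0,0]},{"hand":0.0,"delta_pos":[-0.004,0.015,0],"rotation":[0,0,0]},{"hand":0.0,"delta_pos":[-0.008,0.03,0],"rotation":[0,0,0]},{"hand":0.0,"delta_pos":[-0.01,0.035,0],"rotation":[0,0,0]},{"hand":0.0,"delta_pos":[-0.01,0.035,0],"rotation":[0,0,0]},{"hand":0.0,"delta_pos":[-0.01,0.035,0],"rotation":[0,0,0]},{"hand":0.0,"delta_pos":[-0.01,0.035,0],"rotation":[0,0,0]},{"hand":0.0,"delta_pos":[-0.01,0.035,0],"rotation":[0,0,0]},{"hand":0.0,"delta_pos":[-0.01,0.035,0],"rotation":[0,0,0]},{"hand":0.0,"delta_pos":[-0.009,0.033,0],"rotation":[0,0,0]}]' 120
python3 -m creep '[{"hand":0.0,"delta_pos":[-0.006,0.022,0],"rotation":[0,0,0]},{"hand":0.0,"delta_pos":[-0.0036,0.0148,0],"rotation":[0,0,0]},{"hand":0.0,"delta_pos":[0,0,0],"rotation":[0,0,0]},{"hand":0.0,"delta_pos":[0,0,-0.03],"rotation":[0,0,0]},{"hand":0.0,"delta_pos":[0,0,-0.03],"rotation":[0,0,0]},{"hand":0.0,"delta_pos":[0,0,-0.02],"rotation":[0,0,0]},{"hand":0.0,"delta_pos":[0,0,0],"rotation":[0,0,0]},{"hand":0.0,"delta_pos":[0,0,0],"rotation":[0,0,0]}]' 120
python3 - <<'E'
from h import *
s=manip.read_state(); print(s["t"],s["contact_force"],tool())
c=capture("scene"); save(c["img"],(340,100,460,240),4,"pics/s19.png")
c=capture("top"); save(c["img"],(90,165,330,310),3,"pics/t19.png"); np.save("t19.npy",cloud(c))
E
```

```text
t: 18.78
eef_pos: [0.452, 0.2752, 0.1089]
eef_rot: [-0.518, -3.097, 0.002]
contact_force: [1.1, -0.3, -2.6]
finger_gap: 0.211
t: 19.45
eef_pos: [0.4437, 0.309, 0.0296]
eef_rot: [-0.519, -3.097, 0.005]
contact_force: [0.7, 0.2, -1.3]
finger_gap: 0.216
19.45 [ 0.72071102  0.22549438 -1.33599089] [[-9.45338249e-01  3.26085808e-01 -1.90801526e-03  4.43711820e-01]
 [ 3.26090399e-01  9.45333621e-01 -3.06537887e-03  3.09044696e-01]
 [ 8.04134429e-04 -3.52000535e-03 -9.99993481e-01  2.95929532e-02]
 [ 0.00000000e+00  0.00000000e+00  0.00000000e+00  1.00000000e+00]]
```

```bash
sleep 1
```

```text
(no output)
```

View pics/s19.png

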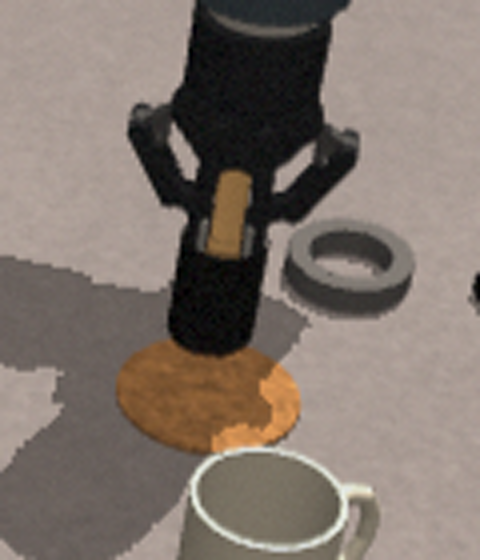

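View pics/t19.png

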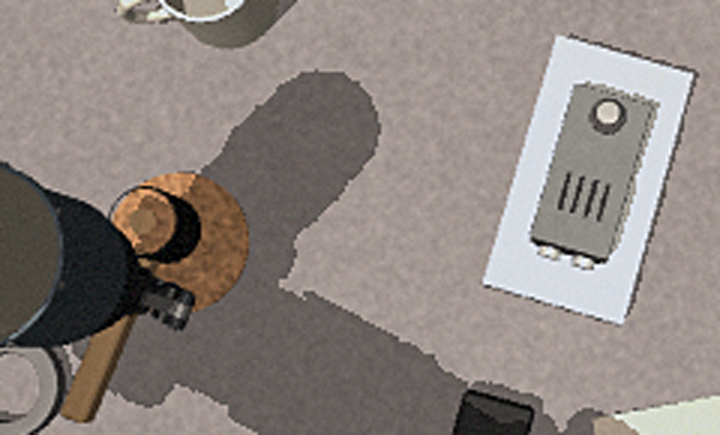

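```bash
python3 -m creep '[{"hand":0.0,"delta_pos":[0,0,-0.018],"rotation":[0,0,0]},{"hand":0.0,"delta_pos":[0,0,-0.015],"rotation":[0,0,0]},{"hand":0.0,"delta_pos":[0,0,-0.008],"rotation":[0,0,0]},{"hand":0.0,"delta_pos":[0,0,-0.003],"rotation":[0,0,0]},{"hand":0.0,"delta_pos":[0,0,0],"rotation":[0,0,0]},{"hand":0.0,"delta_pos":[0,0,0],"rotation":[0,0,0]}]' 120
python3 -m creep '[{"hand":0.0,"delta_pos":[0,0,-0.0015],"rotation":[0,0,0]},{"hand":0.0,"delta_pos":[0,0,-0.0015],"rotation":[0,0,0]},{"hand":0.0,"delta_pos":[0,0,0],"rotation":[0,0,0]}]' 120
```

```text
t: 20.05
eef_pos: [0.4448, 0.3113, -0.0122]
eef_rot: [0.518, 3.097, 0.002]
contact_force: [0.4, -0.7, -3.6]
finger_gap: 0.217
t: 20.3
eef_pos: [0.4441, 0.3108, -0.0161]
eef_rot: [0.518, 3.098, 0.001]
contact_force: [-0.1, -1.0, -3.8]
finger_gap: 0.212
```

```bash
python3 -m creep '[{"hand":0.0,"delta_pos":[0,0,-0.0015],"rotation":[0,0,0]},{"hand":0.0,"delta_pos":[0,0,-0.001],"rotation":[0,0,0]},{"hand":0.0,"delta_pos":[0,0,0],"rotation":[0,0,0]}]' 120
python3 -m creep '[{"hand":0.0,"delta_pos":[0,0,-0.001],"rotation":[0,0,0]},{"hand":0.0,"delta_pos":[0,0,0],"rotation":[0,0,0]}]' 120
```

```text
t: 20.55
eef_pos: [0.4439, 0.3105, -0.019]
eef_rot: [-0.518, -3.098, 0.001]
contact_force: [0.2, 0.9, -3.0]
finger_gap: 0.218
t: 20.72
eef_pos: [0.444, 0.3107, -0.0194]
eef_rot: [0.518, 3.098, 0.0]
contact_force: [-3.1, -1.0, 1.3]
finger_gap: 0.213
```

```bash
python3 -m creep '[{"hand":0.025,"delta_pos":[0,0,0],"rotation":[0,0,0]},{"hand":0.04,"delta_pos":[0,0,0],"rotation":[0,0,0]},{"hand":0.07,"delta_pos":[0,0,0],"rotation":[0,0,0]},{"hand":0.0854,"delta_pos":[0,0,0],"rotation":[0,0,0]},{"hand":0.0854,"delta_pos":[0,0,0],"rotation":[0,0,0]},{"hand":0.0854,"delta_pos":[0,0,0],"rotation":[0,0,0]},{"hand":0.0854,"delta_pos":[0,0,0],"rotation":[0,0,0]},{"hand":0.0854,"delta_pos":[0,0,0.01],"rotation":[0,0,0]},{"hand":0.0854,"delta_pos":[0,0,0.025],"rotation":[0,0,0]},{"hand":0.0854,"delta_pos":[0,0,0.035],"rotation":[0,0,0]},{"hand":0.0854,"delta_pos":[0,0,0.035],"rotation":[0,0,0]},{"hand":0.0854,"delta_pos":[0,0,0.035],"rotation":[0,0,0]}]' 40
python3 -m creep '[{"hand":0.0854,"delta_pos":[-0.02,0,0.025],"rotation":[0,0,0]},{"hand":0.0854,"delta_pos":[-0.03,-0.02,0.02],"rotation":[0,0,0]},{"hand":0.0854,"delta_pos":[-0.02,-0.02,0.01],"rotation":[0,0,0]},{"hand":0.0854,"delta_pos":[0,0,0],"rotation":[0,0,0]},{"hand":0.0854,"delta_pos":[0,0,0],"rotation":[0,0,0]}]' 40
python3 - <<'E'
from h import *
print(manip.read_state()["contact_force"])
c=capture("scene"); cv2.imwrite("pics/s20.png",c["img"][:,:,::-1])
c=capture("top"); P=cloud(c); save(c["img"],(90,110,350,310),3,"pics/t20.png")
Q=P.reshape(-1,3)
S=Q[(Q[:,2]>.071)&(Q[:,2]<.1)&(np.hypot(Q[:,0]-.576,Q[:,1]+.028)<.02)]; print("pin",len(S),np.median(S,0))
S=Q[(Q[:,2]>.055)&(Q[:,2]<.071)&(np.hypot(Q[:,0]-.536,Q[:,1]+.017)<.07)]; print("tuner",np.median(S,0),cv2.minAreaRect((S[:,:2]*1000).astype(np.float32)))
S=Q[(Q[:,2]>.02)&(Q[:,2]<.036)&(np.hypot(Q[:,0]-.536,Q[:,1]+.017)<.12)]; print("plate",np.median(S[:,2]),cv2.minAreaRect((S[:,:2]*1000).astype(np.float32)))
E
```

```text
t: 21.72
eef_pos: [0.4439, 0.3103, 0.1227]
eef_rot: [0.518, 3.098, 0.0]
contact_force: [0.2, 1.8, -0.7]
finger_gap: 0.999
t: 22.13
eef_pos: [0.3738, 0.2705, 0.1774]
eef_rot: [0.517, 3.097, 0.006]
contact_force: [0.4, 0.5, -0.1]
finger_gap: 0.998
[ 0.38322593  0.46497107 -0.08741963]
pin 102 [ 0.57487264 -0.02799333  0.08134143]
tuner [ 0.53019184 -0.01431691  0.06748717] ((531.9495239257812, -15.935317993164062), (60.02178192138672, 128.66868591308594), 74.72086334228516)
plate 0.029734046310735618 ((536.5233764648438, -16.971939086914062), (109.86412048339844, 200.85052490234375), 74.6436767578125)
```

```bash
sleep 1
```

```text
(no output)
```

View pics/s20.png

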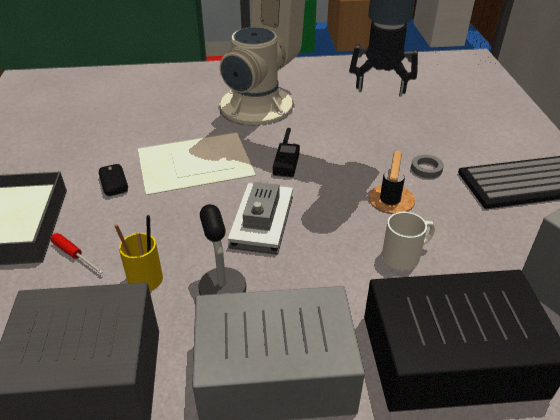

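View pics/t20.png

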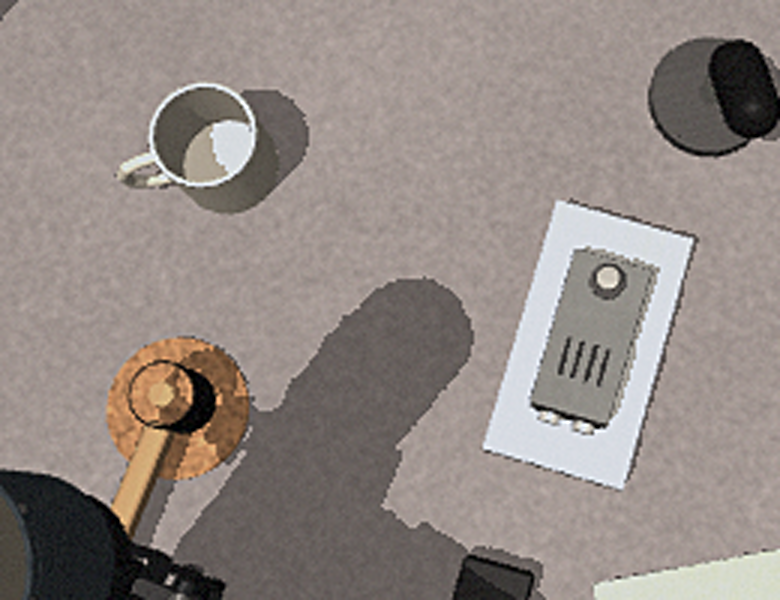

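Run:
```python
from h import *
c=capture("top"); P=cloud(c); Q=P.reshape(-1,3)
for R in (.006,.009,.013):
    S=Q[(np.hypot(Q[:,0]-.5755,Q[:,1]+.0278)<R)]; print(R,len(S),np.percentile(S[:,2],[10,50,90]))
P0=np.load("top.npy").reshape(-1,3); S=P0[(np.hypot(P0[:,0]-.5282,P0[:,1]+.2521)<.006)]; print(np.percentile(S[:,2],[10,50,90]))
S=P.reshape(-1,3); S=S[(S[:,2]>.066)&(S[:,2]<.09)&(np.hypot(S[:,0]-.486,S[:,1]-.296)<.05)]; print("mallet",np.median(S[:,2]),cv2.minEnclosingCircle((S[:,:2]*1000).astype(np.float32)))
manip.sign_off()
```

```text
0.006 23 [0.08358937 0.08659733 0.08947744]
0.009 60 [0.0718214  0.08627826 0.08900333]
0.013 110 [0.06931063 0.07549837 0.08810578]
[0.04425817 0.06283505 0.06584992]
mallet 0.07217057107192981 ((487.20513916015625, 294.68634033203125), 25.194974899291992)
the job is handed in; nothing more can be done
```

The tuner is seated on its mount and released, the earthing pin is bedded, and the mallet is standing back on its cork pad. I handed the job in at about 22 s; no verdict was given.

- **Seating:** The tuner slid onto the dowels with almost no resistance. Its top then measured 38 mm above the plate, so it sits flat, and it stayed aligned with the mount after the blows.
- **Pin:** I gave it five blows.
  - The first two slid it at about 8–10 N.
  - From the third it stopped going down. The force while holding rose to about 13, 18 and then 20 N, well above the 9–11 N at which it slides, so I took it as bedded.
  - The hardest blow I read was about 30 N downward, or about 33 N with the sideways part. I could only read the force at the end of each row, so a shorter, slightly higher peak could have gone unseen.
- **Mallet:** It stands on the pad within about 1 mm of where it started. The bystanders look unmoved in the pictures, and the arm ended clear with almost no force on it.

**What failed or disagreed:**
- The first grasp of the tuner closed above it. The reported tool point lies about 40 mm beyond the real fingertips, which I confirmed with two cameras. I went lower and it worked, and nothing was touched in the first try.
- A rough first reading of the pin put its final travel at about 12 mm, because it included points below the head. Measuring only the head gave about 8 mm, which is right at the shallow end of where the stud could be. This depth is only good to a couple of millimetres, so the case for bedding rests on the forces.

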